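Lock the lamp post onto its base

ROBOT

A 7-joint arm with a two-finger parallel gripper is mounted at the origin on the work surface; the furniture and walls round the work are solid. World frame = base frame: x ahead of the robot, y to its left, z up, the work surface at z = 0. Lengths are in m, angles in rad, forces in N, time in s.
With the tool pointing down it reaches from about 0.4 to 0.85 m from the base axis. Payload 10.4 kg.
Tool frame: the origin (TCP) lies between the finger pads; the fingertips stand 19 mm ahead of it and the grasp point (between the pads) is the TCP; z points along the fingers, x is the direction in which the jaws open and shut, and the axes are right-handed (so a half turn about z gives the same grasp; the last joint's range is limited). The gripper opens to 87 mm and grips with 3 to 60 N. Pads are 19 mm wide; open, the fingers measure 117 mm over their backs; the gripper's body (75 mm by 190 mm) begins 51 mm behind the grasp point.
Start: joints at [1.107, 0.332, -0.065, 1.46, 0.022, 1.35, -0.088], TCP at [0.267, -0.565, 0.242] pointing down, gripper open.
Joint ranges: [-2.6, 2.6], [-0.5, 2.12], [-1.47, 1.34], [0.16, 2.42], [-1.27, 4.41], [0.06, 2.06], [-2.6, 2.6]. Speed limits (rad/s): [2.22, 2.22, 2.79, 2.79, 3.14, 3.14, 3.14].

INTERFACE

Orientations are given as a unit quaternion [x, y, z, w].
In Python, from bench import * gives the robot as it stands.
- The arm moves only by the tool step_arm, never from a script. Its argument "commands" is a list of rows, each a list of 6 numbers: the shift along the tool's x, y, z in m, then the turn, a rotation vector about the tool's x, y, z in rad. In form: [[tx, ty, tz, rx, ry, rz], ...]. A call has 1 to 12 rows; each row shifts and turns the commanded pose from where the row before left it, along the tool's axes as they then stand; what a row does not reach is not made up. A row lasts 1/10 s, in which the tool goes at most 50 mm and 8.59 degrees, less where a joint would pass 70% of its speed; a pose out of reach is approached as far as the arm can. A call with a gripper value outside its range is refused whole. "gripper" is the opening, from 0 (shut) to 1 (fully open), set as the call begins (left out, the last holds). The fingers move at their own pace and stop on an object; "grip_force" is the grip in N (left out, the last holds). Time passes only in rows, so rows that do not move let the fingers close. It gives the time, the measured TCP pose, the force and the opening at its end, in the units of the state.
- read_state(): the state, without advancing time (a new reading comes with each control period).
- camera(name): name is "side" or "top"; returns the picture (400x640x3 uint8, red, green, blue); there is no depth.
- get_calibration(name): a dict with "fx", "fy", "cx", "cy" (pixels), "R" (3x3) and "t" (3): a world point X has camera coordinates R X + t. Camera axes: x right, y down, z forward; pixel columns grow to the right and rows downward; lengths in m; the calibration is good to about 2 mm. A picture is of the moment at which its call begins. get_calibration takes no time and is no camera call.
- close_job(): hands the job in, once; it reports no verdict.
The state is a dict: "time": time; "joint_positions": joint angles; "joint_vel": joint speeds; "joint_torque": joint torques, N m; "ee_pos": TCP position; "eef_rot": TCP orientation; "ft_force": force on the tool from outside, world axes, zero at the start; "torque": the same for the moment, N m; "width": finger opening in m.
Only numpy, scipy, OpenCV 4.12 (cv2) and the standard library are available. Lean on these libraries where they do the work, as an engineer would, in place of code of your own. Each camera call takes 0.05 s, during which the arm holds its last target. There are 200 camera calls.

TASK

Fit the lamp post onto its heavy base: pick up the standing post, slide its open lower end down over the stub and past the spring button until it sits on the collar, then gently turn it until the button snaps out through the slot in the post, and stop there, for turning on pushes the button in again. Do not force it, do not let the post fall over, and leave the thread spool, the glue bottle and the brass weight where they are. Let go of the post when it is locked and fully home.

Things in the scene. Friction and masses are not known exactly. Their poses are not given: they have to be found in the camera images.
- post_center (a point): centre (on the axis, half-way up) of the loose lamp post: a bare-aluminium round tube 50 mm across with a dark steel square head, 146 mm tall in all, about 0.35 kg, standing upright at the start. The head is 34 x 34 mm and takes up the top 40 mm, from 33 to 73 mm above this point; its sides are parallel to this point's x and y axes. z points up the post.
- post_mouth (a point): centre of the post's open lower end, 73 mm below its centre, same axes. The bore is 42 mm in diameter, hollow 72 mm deep. A slot through the tube wall, 9 mm wide and 13.5 mm tall, is cut in the side that faces -x; its lower edge is 20 mm above this end.
- lamp_base: the lamp base, fixed to the table: a dark round cast foot, 120 mm across, with a steel collar and an upright aluminium stub in its middle. Origin on the stub's axis at table height, z up. With the post home, the post's centre is 107 mm above this origin.
- collar_top (a point): centre of the flat top of the base's collar, 58 mm in diameter, 34 mm above the table, on which the post's lower end sits when home
- stub_top (a point): top of the base's stub, on its axis, 100 mm above the table. The stub is 40 mm in diameter; its top 12 mm taper to 26 mm. x axis as for the base.
- button (a joint): spring button in the stub's side, 25 mm above the collar, 9 mm wide, ramped on top (a tube pushed down presses it in, under 10 N), chamfered at its sides. Value: m pressed in; 0 out, 0.002 to 0.004 held in by the bore. It faces the base's -x, give or take an unknown 0.6 rad: turn the post, on the collar, to find it. It snaps out only within 1 mm of home; 0.1 rad past the middle it is pushed in again.
- thread_spool_center (a point): centre of a wooden spool of red thread, 39 mm in diameter and 45 mm tall, upright; to be left alone
- glue_bottle_center (a point): centre of a white glue bottle, 44 mm in diameter, 126 mm tall, upright; to be left alone
- brass_weight_center (a point): centre of a brass block weight with a knob on top, 35 x 60 x 50 mm; to be left alone
There are look-alikes about, which are no part of the job. What is meant by the lamp_base is not blue, and is the larger of those in its own colour.

How it is judged:
On the way:
1. the post has been slid over the stub with the button pressed in by its bore (horizontal distance between post_center and lamp_base below 0.006 m and z of post_center in the frame of lamp_base below 0.135 m and value of joint button above 0.0012 m), for 0.02 s.
At the end, for the whole second after the job is handed in: the post stands still and upright on the stub (axis within 4 mm and 0.06 rad of the base's), down on the collar to within 1.5 mm, and the button is out through the slot (pressed in by less than 1 mm) (horizontal distance between post_center and lamp_base below 0.004 m and z of post_center in the frame of lamp_base between 0.104 and 0.1085 m and angle between the z axis of post_center and the z axis of lamp_base, either way round below 0.06 rad and value of joint button below 0.001 m and linear speed of lamp_post below 0.02 m/s); the robot touches nothing.
It fails at once if the post presses on the base, stub or button with more than 35 N (contact force between lamp_post and lamp_base above 35 N).
It fails at once if the post is tipped by more than 0.6 rad (angle between post_center's own z axis and vertical above 0.6 rad).
It fails at once if the thread spool is moved by more than 20 mm (distance of thread_spool_center from where it was at the start of the episode above 0.02 m).
It fails at once if the glue bottle is moved by more than 20 mm (distance of glue_bottle_center from where it was at the start of the episode above 0.02 m).
It fails at once if the brass weight is moved by more than 20 mm (distance of brass_weight_center from where it was at the start of the episode above 0.02 m).
It also fails if it takes over 67 s, if anything falls off the work surface, if the arm or the gripper's body presses on something with over 40 N, if the wrist force passes 120 N, or if a joint passes its speed limit or range.

## Working session

There is one attempt and no reset: what is moved stays moved. The work goes in short steps, Python scripts to look and compute and a tool call to move; the robot and the scene stay as the last step left them, time stands still between calls to the robot, and variables do not carry over. Pictures are saved under pics/ and viewed, on a budget of 10 in all, crops included, one or two more only if the job needs it, and the job is handed in when it is done.

Besides the shell and the picture viewer there is one more tool, called as name([rows], argument=value, ...), one row to a line, values as JSON. step_arm: Moves the arm, as the interface text tells. Its arguments: {"type":"object","properties":{"commands":{"type":"array","items":{"type":"array","items":{"type":"number"}}},"gripper":{"type":"number"},"grip_force":{"type":"number"}},"required":["commands"]}

```bash
mkdir -p pics; python3 - <<'E'
from bench import *
import cv2,numpy as np
for n in("side","top"):
    im=camera(n); cv2.imwrite(f"pics/{n}0.png",im[:,:,::-1])
    c=get_calibration(n); print(n,{k:np.round(v,4).tolist() for k,v in c.items()})
s=read_state(); print(s)
E
```

```text
side {'fx': 361.0864, 'fy': 361.0864, 'cx': 324.5312, 'cy': 205.5157, 'R': [[-0.9988, 0.0489, 0.0087], [0.0216, 0.5856, -0.8103], [-0.0448, -0.8091, -0.5859]], 't': [0.3841, 0.1125, 0.9776]}
top {'fx': 434.1328, 'fy': 434.1328, 'cx': 317.0137, 'cy': 196.7919, 'R': [[0.0148, -0.9998, 0.0126], [-0.9946, -0.016, -0.1027], [0.1029, -0.011, -0.9946]], 't': [-0.0945, 0.4129, 1.1572]}
{'time': 0.1, 'joint_positions': array([ 1.10737591,  0.33279796, -0.06470557,  1.46086912,  0.02160467,
        1.34990082, -0.08847522]), 'joint_vel': array([-0.00129762, -0.00143543,  0.00086718, -0.00207137,  0.00201889,
       -0.00082337,  0.00230786]), 'joint_torque': array([ 1.20831661e-03, -6.24547505e+01,  2.43530818e-02, -3.90719604e+01,
       -6.13808795e-02,  3.65993183e-02,  4.31469482e-05]), 'ee_pos': array([ 0.26653483, -0.56495446,  0.24083457]), 'eef_rot': array([ 8.44608408e-01, -5.35384188e-01, -5.56172295e-04, -3.16240018e-04]), 'ft_force': array([ 0.51117641, -0.67416668, -0.30466939]), 'torque': array([-0.05812986,  0.03735351, -0.03265406]), 'width': 0.08675243325416203}
```

View pics/side0.png

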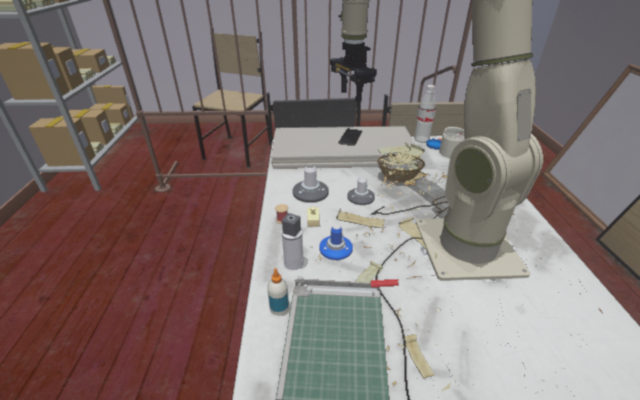

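View pics/top0.png

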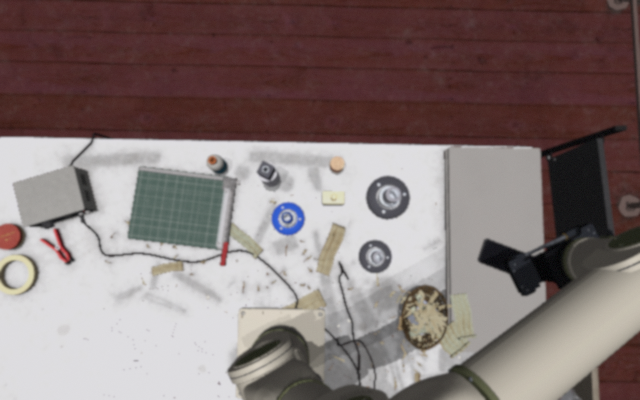

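The side view shows the post at (292,240), the blue base at (336,245), a large dark base at (311,187) and a small dark base at (361,192). The spool is at (282,212), the brass weight at (314,217) and the glue bottle at (279,292). In the top view the post is at (267,173), the blue base at (288,218), the large dark base at (388,197) and the small dark one at (375,256). The lamp_base should be the large dark one, since it is not blue and is the larger of its colour. I'll confirm this in a crop and measure.

```bash
cat > h.py <<'E'
import numpy as np,cv2
from bench import *
def ray(n,uv):
    c=get_calibration(n);R=np.array(c["R"]);t=np.array(c["t"])
    d=R.T@np.array([(uv[0]-c["cx"])/c["fx"],(uv[1]-c["cy"])/c["fy"],1]); return -R.T@t,d
def onz(n,uv,z):
    o,d=ray(n,uv); return o+d*(z-o[2])/d[2]
def proj(n,X):
    c=get_calibration(n);p=np.array(c["R"])@X+np.array(c["t"]); return np.array([c["fx"]*p[0]/p[2]+c["cx"],c["fy"]*p[1]/p[2]+c["cy"]])
def tri(a,b):
    (o,d),(p,e)=ray("side",a),ray("top",b)
    d=d/np.linalg.norm(d);e=e/np.linalg.norm(e)
    s,u=np.linalg.lstsq(np.stack([d,-e],1),p-o,rcond=None)[0]; A,B=o+s*d,p+u*e
    return (A+B)/2,np.linalg.norm(A-B)
E
python3 - <<'E'
from h import *
t=cv2.imread("pics/top0.png");s=cv2.imread("pics/side0.png")
def crop(im,x,y,w,h,k):return cv2.resize(im[y:y+h,x:x+w],None,fx=k,fy=k,interpolation=cv2.INTER_CUBIC)
# 400x300 quads
out=np.vstack([np.hstack([crop(t,350,167,80,60,5),crop(t,240,150,80,60,5)]),np.hstack([crop(s,270,155,80,60,5),crop(s,250,205,80,60,5)])])
cv2.imwrite("pics/c1.png",out)
for n,im,boxes in(("top",t,[(360,165,60,60),(350,230,50,50)]),):
    for x,y,w,h in boxes:
        g=cv2.cvtColor(im[y:y+h,x:x+w],cv2.COLOR_BGR2GRAY)
        m=(g<110).astype(np.uint8)
        c=max(cv2.findContours(m,cv2.RETR_EXTERNAL,cv2.CHAIN_APPROX_NONE)[0],key=cv2.contourArea)
        e=cv2.fitEllipse(c);u=(e[0][0]+x,e[0][1]+y);print(u,e[1:],onz(n,u,0.008))
        r=e[1][0]; print("diam mm",r/434*1.11*1000)
E
```

```text
(387.4686584472656, 197.1787986755371) ((40.52421188354492, 41.06297302246094), 102.67695617675781) [ 0.41779623 -0.28227378  0.008     ]
diam mm 103.64487371137066
(374.6592273712158, 256.10537910461426) ((30.048748016357422, 30.66236686706543), 151.6494598388672) [ 0.2564289  -0.24713561  0.008     ]
diam mm 76.85278870543027
```

View pics/c1.png

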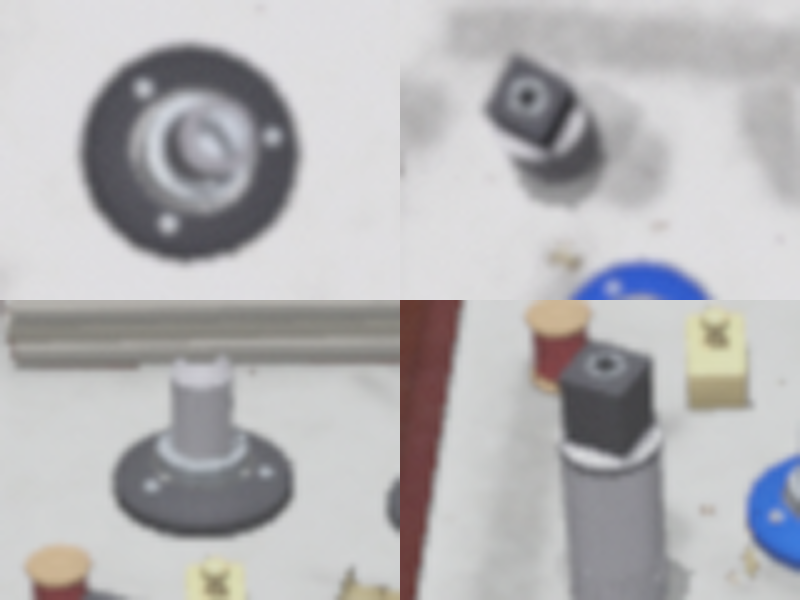

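The crop confirms it: the big base is dark grey, with a foot about 121 mm across against about 87 mm for the small grey one. Next I measure it and the post, and look for the slot and button.

```bash
python3 - <<'E'
from h import *
acc={}
for n in("side","top"):
    acc[n]=np.mean([camera(n).astype(float) for _ in range(6)],0)[:,:,::-1]
t=acc["top"];s=acc["side"]
np.save("t.npy",t);np.save("s.npy",s)
def crop(im,x,y,w,h,k):
    c=cv2.resize(im[y:y+h,x:x+w],None,fx=k,fy=k,interpolation=cv2.INTER_CUBIC)
    return np.clip((c-40)*1.3,0,255).astype(np.uint8)
out=np.hstack([np.vstack([crop(t,368,177,40,30,10),crop(s,291,160,40,30,10)]),crop(s,272,212,40,60,10)])
cv2.imwrite("pics/c2.png",out)
# head top: dark in top view
g=t[150:200,245:290].mean(2);m=(g<95).astype(np.uint8)
print(tri((291,217.4),(265.4,169.2)), onz("top",(265.4,169.2),.146),onz("side",(291,217.4),.146))
print("stub tri",tri((310.2,167.4),(392,194.5)))
# foot circle edge
g=t[165:230,355:420].mean(2); m=(g<150).astype(np.uint8)
c=max(cv2.findContours(m,cv2.RETR_EXTERNAL,cv2.CHAIN_APPROX_NONE)[0],key=cv2.contourArea)
e=cv2.fitEllipse(c);u=(e[0][0]+355,e[0][1]+165);print("foot",u,e[1],onz("top",u,0.006),onz("top",u,0.012), e[1][0]*1.2/434)
g=s[165:210,285:335].mean(2); m=(g<125).astype(np.uint8)
c=max(cv2.findContours(m,cv2.RETR_EXTERNAL,cv2.CHAIN_APPROX_NONE)[0],key=cv2.contourArea); print("side box",np.array(cv2.boundingRect(c))+[285,165,0,0])
X=np.array([.418,-.282,0]);
for z in(.0,.034,.1):print(z,proj("top",X+[0,0,z]),proj("side",X+[0,0,z]))
for n,uv,z in(("top",(216.5,163),.05),("side",(282,207),.045),("side",(314,212),.05),("side",(278,275),.126)):print(onz(n,uv,z))
E
```

```text
(array([0.46639133, 0.04020675, 0.14641669]), np.float64(0.0013173315975532)) [0.46712696 0.04022395 0.146     ] [0.46576694 0.03984107 0.146     ]
stub tri (array([ 0.41611088, -0.27864906,  0.09551764]), np.float64(0.0009140922168082486))
foot (387.46387481689453, 197.16078567504883) (42.08686828613281, 42.66128921508789) [ 0.41805631 -0.28260969  0.006     ] [ 0.41742502 -0.28156265  0.012     ] 0.11636922106764833
side box [293 182  35  20]
0.0 [386.86780473 197.39794745] [310.16767406 192.25990083]
0.034 [389.04622716 196.11927729] [310.01442671 183.50978281]
0.1 [393.6559548  193.41350219] [309.70150063 165.64232819]
[0.4975754 0.1813261 0.05     ]
[ 0.50101328 -0.14105308  0.045     ]
[ 0.40941868 -0.10690663  0.05      ]
[0.48830459 0.20063485 0.126     ]
```

View pics/c2.png

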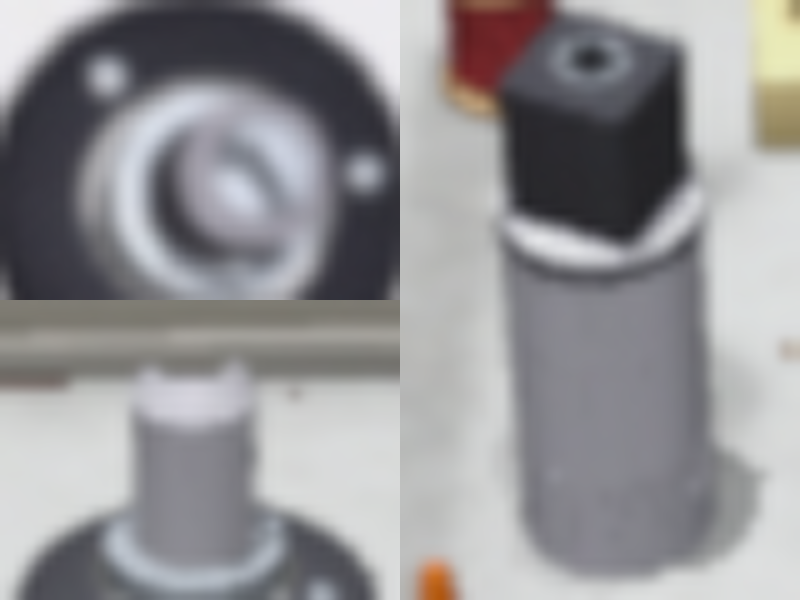

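step_arm([
  [-0.035,-0.033,0,0,0,0],
  [-0.035,-0.033,0,0,0,0],
  [-0.035,-0.033,0,0,0,0],
  [-0.035,-0.033,0,0,0,0],
  [-0.035,-0.033,0,0,0,0],
  [-0.035,-0.033,0,0,0,0],
  [-0.035,-0.033,0,0,0,0],
  [-0.035,-0.033,0,0,0,0],
  [-0.035,-0.033,0,0,0,0],
  [-0.035,-0.033,0,0,0,0],
  [-0.035,-0.033,0,0,0,0],
  [-0.035,-0.033,0,0,0,0],
], gripper=1)

```text
time: 1.9
ee_pos: [0.4459, -0.0146, 0.242]
eef_rot: [0.845, -0.536, 0.001, -0.0]
ft_force: [1.8, -0.9, 0.2]
width: 0.0871
```

```bash
cat >> h.py <<'E'
from scipy.spatial.transform import Rotation as Ro
def go(p,yaw=None):
    s=read_state();R=Ro.from_quat(s["eef_rot"]).as_matrix();y=np.arctan2(R[1,0],R[0,0])
    print("t",s["time"],"pos",s["ee_pos"].round(4),"yaw",np.degrees(y).round(2),"z",R[:,2].round(4),"w",round(s["width"],4),"F",s["ft_force"].round(2),"T",s["torque"].round(3))
    print("tool delta",(R.T@(np.array(p)-s["ee_pos"])).round(4),"rz",None if yaw is None else round(-(np.radians(yaw)-y),4),"q",s["joint_positions"].round(3))
E
python3 - <<'E'
from h import *
t=np.load("t.npy")
# head: the top face is a bit lighter than dark sides; get edges of dark blob
g=t[150:200,245:290].mean(2)
for th in(80,100,120):
    m=(g<th).astype(np.uint8);c=max(cv2.findContours(m,cv2.RETR_EXTERNAL,cv2.CHAIN_APPROX_NONE)[0],key=cv2.contourArea)
    r=cv2.minAreaRect(c);print(th,r)
# corners from crop -> world on z=.146
C=np.array([(518,55),(575,90),(545,148),(487,112)],float);uv=np.stack([(C[:,0]-400)/5+240,C[:,1]/5+150],1)
W=np.array([onz("top",u,.146) for u in uv]);print(W[:,:2].round(4),W.mean(0))
D=np.roll(W,-1,0)-W;print(np.linalg.norm(D,axis=1),np.degrees(np.arctan2(D[:,1],D[:,0]))%90)
go((.4665,.040,.25),-30)
E
```

```text
80 ((25.83108139038086, 23.736488342285156), (2.4412004947662354, 10.229792594909668), 35.53767776489258)
100 ((21.40769386291504, 21.161540985107422), (13.023646354675293, 12.031368255615234), 29.744882583618164)
120 ((23.73076820373535, 24.346153259277344), (26.902956008911133, 15.808955192565918), 56.30992889404297)
[[0.4873 0.0452]
 [0.4705 0.0169]
 [0.4417 0.0308]
 [0.4589 0.0595]] [0.46459673 0.03808228 0.146     ]
[0.03291207 0.03200028 0.0334901  0.03183736] [59.20432085 64.28826944 59.00381746 63.27112111]
t 1.9 pos [ 0.4459 -0.0146  0.242 ] yaw -64.76 z [ 1.1e-03 -7.0e-04 -1.0e+00] w 0.0871 F [ 1.83 -0.89  0.17] T [-0.068 -0.057 -0.01 ]
tool delta [-0.0406 -0.0419 -0.008 ] rz -0.6066 q [ 0.575 -0.04  -0.62   1.877 -0.024  1.297 -1.168]
```

step_arm([
  [-0.02,-0.0204,0,0,0,0],
  [-0.02,-0.0204,0,0,0,0],
  [0,0,0,0,0,-0.1266],
  [0,0,0,0,0,-0.1266],
  [0,0,0,0,0,-0.1266],
  [0,0,0,0,0,-0.1266],
  [0,0,0,0,0,-0.1266],
  [0,0,0.02,0,0,0],
  [0,0,0.02,0,0,0],
  [0,0,0.01,0,0,0],
  [0,0,0,0,0,0],
])

```text
time: 3.0
ee_pos: [0.4648, 0.0371, 0.1906]
eef_rot: [0.969, -0.246, -0.001, 0.0]
ft_force: [-0.6, -0.6, 0.7]
width: 0.0869
```

```bash
python3 - <<'E'
from h import *
go((.4657,.039,.130),-28.5)
t=camera("top");s=camera("side")
k=8
a=cv2.resize(t[145:195,240:290],None,fx=k,fy=k,interpolation=3);b=cv2.resize(s[195:245,267:317],None,fx=k,fy=k,interpolation=3)
cv2.imwrite("pics/c3.png",np.hstack([a,b])[:,:,::-1])
E
```

```text
t 3.0 pos [0.4648 0.0371 0.1906] yaw -28.47 z [-2.e-03  1.e-04 -1.e+00] w 0.0869 F [-0.58 -0.56  0.68] T [-0.012 -0.02  -0.027]
tool delta [ 0.     -0.0022  0.0606] rz 0.0005 q [ 0.507  0.067 -0.699  1.899  0.046  1.194 -0.705]
```

View pics/c3.png

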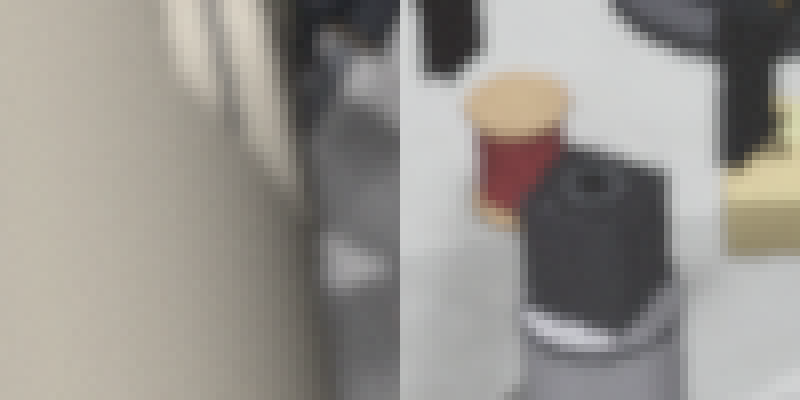

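The side view (pixels x 271–315) shows the open fingers on either side of the head, with the head midway between them. I go down and grip.

step_arm([
  [0,-0.002,0.01,0,0,0],
  [0,0,0.015,0,0,0],
  [0,0,0.015,0,0,0],
  [0,0,0.015,0,0,0],
  [0,0,0.006,0,0,0],
  [0,0,0,0,0,0],
])

```text
time: 3.7
ee_pos: [0.4661, 0.039, 0.13]
eef_rot: [0.969, -0.246, -0.001, 0.0]
ft_force: [-0.6, -0.5, 0.5]
width: 0.0871
```

step_arm([
  [0,0,0,0,0,0],
  [0,0,0,0,0,0],
  [0,0,0,0,0,0],
  [0,0,0,0,0,0],
  [0,0,0,0,0,0],
  [0,0,0,0,0,0],
  [0,0,0,0,0,0],
  [0,0,0,0,0,0],
], gripper=0, grip_force=30)

```text
time: 4.5
ee_pos: [0.4665, 0.0388, 0.1306]
eef_rot: [0.969, -0.246, 0.0, 0.0]
ft_force: [0.1, -0.5, 1.0]
width: 0.0339
```

```bash
python3 -c "
from h import *
go((.4657,.039,.260),-28.5)"
```

```text
t 4.5 pos [0.4665 0.0388 0.1306] yaw -28.47 z [ 2.e-04 -2.e-04 -1.e+00] w 0.0339 F [ 0.15 -0.54  1.  ] T [-0.093 -0.134  0.049]
tool delta [-0.0008  0.0002 -0.1294] rz 0.0004 q [ 0.484  0.144 -0.701  1.966  0.106  1.067 -0.76 ]
```

step_arm([
  [0,0,-0.02,0,0,0],
  [0,0,-0.03,0,0,0],
  [0,0,-0.035,0,0,0],
  [0,0,-0.035,0,0,0],
  [0,0,-0.03,0,0,0],
])

```text
time: 5.0
ee_pos: [0.4661, 0.0389, 0.2819]
eef_rot: [0.969, -0.246, -0.0, 0.0]
ft_force: [0.9, 0.3, -4.4]
width: 0.0338
```

step_arm([
  [0.006,0.016,0,0,0,0],
  [0.011,0.0305,0,0,0,0],
  [0.011,0.0305,0,0,0,0],
  [0.011,0.0305,0,0,0,0],
  [0.011,0.0305,0,0,0,0],
  [0.011,0.0305,0,0,0,0],
  [0.011,0.0305,0,0,0,0],
  [0.011,0.0305,0,0,0,0],
  [0.011,0.0305,0,0,0,0],
  [0.011,0.0305,0,0,0,0],
  [0.005,0.0145,0,0,0,0],
  [0,0,0,0,0,0],
])

```text
time: 6.2
ee_pos: [0.4165, -0.2837, 0.2796]
eef_rot: [0.969, -0.248, -0.001, -0.0]
ft_force: [-1.2, -0.9, -3.4]
width: 0.0338
```

step_arm([
  [0,0,0,0,0,0.12],
  [0,0,0,0,0,0.12],
  [0,0,0,0,0,0.12],
  [0,0,0,0,0,0.12],
  [0,0,0,0,0,0.12],
  [0,0,0,0,0,0.133],
  [0,0,0,0,0,0],
  [0,0,0,0,0,0],
])

```text
time: 7.0
ee_pos: [0.4179, -0.2807, 0.2804]
eef_rot: [0.818, -0.575, -0.0, -0.0]
ft_force: [-0.1, 0.1, -3.8]
width: 0.0338
```

```bash
python3 - <<'E'
from h import *
go((.4175,-.2815,.281),-70.5)
P=[camera("side").astype(float) for _ in range(4)];s=np.mean(P,0);np.save("s1.npy",s)
T=np.mean([camera("top").astype(float) for _ in range(4)],0)
a=cv2.resize(s[120:210,270:350],None,fx=6,fy=6,interpolation=cv2.INTER_CUBIC)
b=cv2.resize(T[160:250,345:395],None,fx=6,fy=6,interpolation=cv2.INTER_CUBIC)
cv2.imwrite("pics/c4.png",np.clip(np.hstack([a,b]),0,255)[:,:,::-1])
E
```

```text
t 7.0 pos [ 0.4179 -0.2807  0.2804] yaw -70.18 z [-3.e-04  4.e-04 -1.e+00] w 0.0338 F [-0.06  0.07 -3.82] T [-0.002 -0.055  0.052]
tool delta [ 0.0006  0.0006 -0.0006] rz 0.0056 q [ 0.818  0.063 -0.33   1.7    0.021  1.382 -0.74 ][ WARN:0@6.063] global loadsave.cpp:1063 imwrite_ Unsupported depth image for selected encoder is fallbacked to CV_8U.
```

View pics/c4.png

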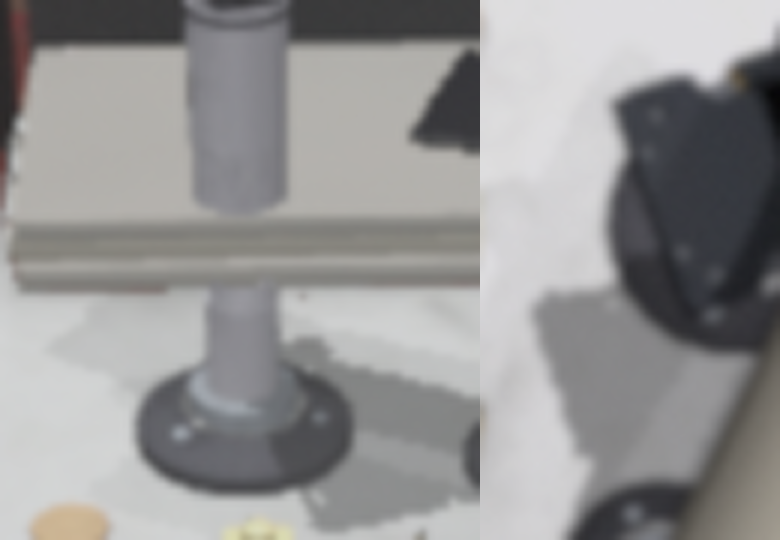

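The side view shows the post above the stub, bottom at about (310,154), stub top at about (310,168). There is no slot on the camera side, so it faces away. I turn the post further to find it.

step_arm([
  [0,0,0,0,0,0.14],
  [0,0,0,0,0,0.14],
  [0,0,0,0,0,0.14],
  [0,0,0,0,0,0.14],
  [0,0,0,0,0,0.14],
  [0,0,0,0,0,0.14],
  [0,0,0,0,0,0.14],
  [0,0,0,0,0,0.14],
  [0,0,0,0,0,0],
  [0,0,0,0,0,0],
])

```text
time: 8.4
ee_pos: [0.4177, -0.2817, 0.2806]
eef_rot: [-0.388, 0.922, -0.0, 0.0]
ft_force: [0.1, 0.2, -3.6]
width: 0.0335
```

```bash
python3 - <<'E'
from h import *
go((.4175,-.2815,.281),-70.5)
s=np.mean([camera("side").astype(float) for _ in range(4)],0);np.save("s2.npy",s)
o=np.load("s1.npy")
f=lambda s:cv2.resize(np.clip((s[118:168,295:328]-50)*1.5,0,255),None,fx=11,fy=11,interpolation=cv2.INTER_CUBIC)
cv2.imwrite("pics/c5.png",np.clip(np.hstack([f(o),f(s)]),0,255).astype(np.uint8)[:,:,::-1])
E
```

```text
t 8.4 pos [ 0.4177 -0.2817  0.2806] yaw -134.39 z [ 1.e-04 -1.e-04 -1.e+00] w 0.0335 F [ 0.08  0.23 -3.6 ] T [ 0.071  0.017 -0.013]
tool delta [ 0.      0.0003 -0.0004] rz -1.1151 q [ 0.787  0.061 -0.296  1.701  0.018  1.382 -1.857]
```

View pics/c5.png

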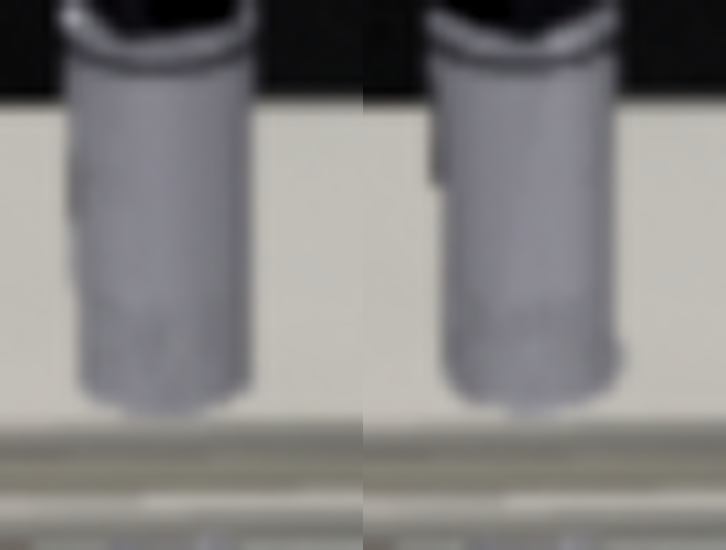

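The right silhouette is inconclusive. Of the four candidate directions, only the one facing away (about 226°) is left, so I turn the post round to check it.

step_arm([
  [0,0,0,0,0,-0.145],
  [0,0,0,0,0,-0.145],
  [0,0,0,0,0,-0.145],
  [0,0,0,0,0,-0.145],
  [0,0,0,0,0,-0.145],
  [0,0,0,0,0,-0.145],
  [0,0,0,0,0,-0.145],
  [0,0,0,0,0,-0.145],
  [0,0,0,0,0,-0.145],
  [0,0,0,0,0,-0.145],
])

```text
time: 9.6
ee_pos: [0.4177, -0.2817, 0.2806]
eef_rot: [0.902, -0.432, 0.0, 0.0]
ft_force: [0.6, -0.0, -3.7]
width: 0.0338
```

step_arm([
  [0,0,0,0,0,-0.145],
  [0,0,0,0,0,-0.145],
  [0,0,0,0,0,-0.145],
  [0,0,0,0,0,-0.145],
  [0,0,0,0,0,-0.145],
  [0,0,0,0,0,-0.145],
  [0,0,0,0,0,-0.145],
  [0,0,0,0,0,-0.145],
  [0,0,0,0,0,-0.145],
  [0,0,0,0,0,-0.145],
  [0,0,0,0,0,0],
])

```text
time: 10.7
ee_pos: [0.4177, -0.2817, 0.2806]
eef_rot: [0.962, 0.273, 0.0, 0.0]
ft_force: [0.0, -0.1, -3.2]
width: 0.0337
```

```bash
python3 - <<'E'
from h import *
go((.4175,-.2815,.281),32)
s=np.mean([camera("side").astype(float) for _ in range(4)],0);np.save("s3.npy",s)
o=np.load("s2.npy")
f=lambda s:cv2.resize(np.clip((s[118:168,295:328]-50)*1.5,0,255),None,fx=11,fy=11,interpolation=cv2.INTER_CUBIC)
cv2.imwrite("pics/c6.png",np.clip(np.hstack([f(o),f(s)]),0,255).astype(np.uint8)[:,:,::-1])
E
```

```text
t 10.7 pos [ 0.4177 -0.2817  0.2806] yaw 31.72 z [ 0.e+00 -1.e-04 -1.e+00] w 0.0337 F [ 0.04 -0.12 -3.17] T [ 0.064 -0.148 -0.049]
tool delta [-0.     -0.0003 -0.0004] rz -0.0049 q [ 0.872  0.067 -0.385  1.697  0.026  1.382  1.037]
```

View pics/c6.png

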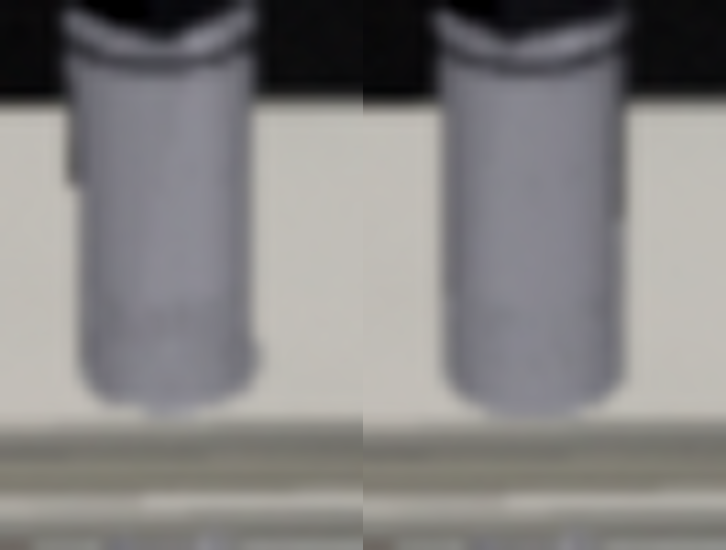

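```bash
python3 - <<'E'
from h import *
A=[np.load(f"s{i}.npy").mean(2) for i in(1,2,3)]
X=np.array([.4177,-.2817,0])
for z in(.151,.171,.1845,.2):print(z,proj("side",X+[0,.025,z]))
for i,a in enumerate(A):
    print(i+1)
    for r in range(139,156):print(r,a[r,299:322].round().astype(int).tolist())
E
```

```text
0.151 [309.67323041 154.89900334]
0.171 [309.56913662 148.85513716]
0.1845 [309.49757036 144.69987589]
0.2 [309.41407124 139.85177163]
1
139 [176, 171, 152, 136, 135, 138, 140, 143, 142, 142, 142, 141, 138, 136, 134, 132, 128, 124, 134, 166, 176, 176, 176]
140 [176, 171, 153, 136, 135, 138, 141, 142, 142, 142, 142, 141, 138, 136, 134, 132, 128, 124, 135, 166, 176, 176, 176]
141 [175, 170, 152, 136, 134, 137, 140, 142, 142, 142, 143, 141, 139, 136, 134, 132, 129, 124, 135, 166, 175, 176, 176]
142 [175, 171, 153, 137, 135, 138, 140, 142, 142, 142, 143, 141, 139, 136, 134, 132, 128, 124, 135, 166, 175, 176, 176]
143 [175, 171, 157, 137, 134, 138, 140, 142, 142, 142, 143, 141, 139, 136, 134, 132, 128, 124, 135, 166, 175, 176, 176]
144 [175, 173, 162, 139, 133, 136, 140, 143, 143, 143, 142, 142, 139, 137, 133, 131, 127, 123, 135, 167, 176, 176, 176]
145 [175, 174, 167, 142, 132, 133, 136, 142, 143, 141, 141, 140, 138, 136, 132, 129, 127, 122, 135, 166, 176, 176, 176]
146 [175, 174, 168, 143, 133, 134, 135, 138, 140, 138, 138, 138, 137, 135, 132, 129, 127, 123, 135, 167, 176, 177, 177]
147
[... 4460 characters left out ...]
 144, 127, 129, 133, 136, 138, 141, 141, 140, 141, 140, 137, 137, 134, 130, 128, 141, 167, 175, 176]
151 [176, 176, 170, 146, 128, 129, 134, 137, 139, 141, 142, 140, 141, 141, 138, 137, 134, 130, 129, 142, 168, 175, 175]
152 [177, 177, 172, 155, 133, 129, 134, 137, 140, 142, 142, 142, 142, 142, 140, 138, 134, 131, 132, 148, 169, 175, 175]
153 [176, 176, 175, 167, 147, 134, 135, 137, 140, 142, 142, 143, 142, 141, 140, 138, 135, 135, 145, 164, 173, 175, 175]
154 [176, 176, 176, 175, 166, 153, 145, 142, 142, 143, 143, 143, 142, 143, 142, 143, 144, 150, 164, 174, 176, 175, 175]
155 [174, 173, 174, 173, 171, 167, 162, 152, 147, 146, 145, 145, 144, 145, 147, 153, 160, 163, 168, 170, 170, 170, 170]
```

```bash
python3 - <<'E'
from h import *
a=np.load("s.npy")
X=np.array([.4665,.039,0])
th=np.radians
for d in(61.5,90,151.5):
  for z in(.02,.0335):print(d,z,proj("side",X+[.025*np.cos(th(d)),.025*np.sin(th(d)),z]).round(1))
g=a.mean(2)
for r in range(245,272):print(r,g[r,281:346-2][:34].round().astype(int).tolist())
f=lambda s,x,y,w,h,k:cv2.resize(np.clip((s[y:y+h,x:x+w]-105)*5,0,255),None,fx=k,fy=k,interpolation=cv2.INTER_NEAREST)
S=[np.load(f"s{i}.npy")[:,:,::-1] for i in(1,2,3)]
out=np.hstack([f(a,280,238,26,36,10)]+[f(s,298,128,24,36,7.5*10/7.5) for s in S[:2]])
out=np.hstack([f(a,280,232,26,40,8)]+[f(s,298,122,24,40,8) for s in S])
cv2.imwrite("pics/c7.png",out.astype(np.uint8))
E
```

```text
61.5 0.02 [288.  262.9]
61.5 0.0335 [287.7 259. ]
90 0.02 [292.8 263.7]
90 0.0335 [292.5 259.7]
151.5 0.02 [301.7 259.7]
151.5 0.0335 [301.5 255.8]
245 [194, 173, 145, 138, 142, 145, 146, 147, 147, 146, 146, 146, 146, 145, 145, 145, 144, 142, 137, 132, 127, 150, 192, 204, 206, 208, 209, 209, 208, 204, 205, 206, 209, 209]
246 [196, 179, 147, 137, 141, 144, 146, 147, 147, 147, 147, 146, 146, 146, 146, 145, 144, 142, 137, 132, 126, 145, 185, 198, 202, 205, 207, 208, 203, 187, 190, 191, 204, 209]
247 [196, 181, 149, 137, 139, 143, 146, 147, 147, 147, 147, 147, 147, 146, 146, 145, 144, 142, 138, 132, 126, 140, 177, 191, 196, 201, 204, 206, 201, 185, 186, 186, 202, 209]
248 [197, 184, 151, 137, 139, 142, 146, 147, 148, 147, 147, 147, 146, 146, 146, 143, 143, 142, 138, 133, 126, 139, 173, 185, 190, 195, 200, 204, 204, 200, 201, 202, 206, 209]
249 [200, 191, 156, 138, 140, 143, 145, 146, 146, 146, 146, 146, 146, 146, 145, 143, 143, 142, 138, 132, 127, 139, 172, 183, 186, 190, 195, 201, 204, 206, 207, 208, 208, 210]
250 [201, 194, 157, 137, 140, 143, 146, 146, 147, 146, 147, 147, 147, 146, 14
[... 3072 characters left out ...]

268 [204, 203, 199, 197, 192, 181, 168, 157, 150, 148, 148, 147, 146, 145, 144, 142, 146, 156, 160, 164, 169, 177, 194, 202, 208, 211, 212, 211, 211, 210, 209, 208, 208, 208]
269 [204, 204, 204, 203, 200, 196, 191, 182, 170, 164, 163, 161, 160, 160, 161, 162, 170, 189, 198, 199, 199, 201, 206, 209, 210, 211, 211, 211, 211, 211, 210, 210, 209, 209]
270 [203, 204, 205, 206, 206, 203, 200, 198, 195, 193, 192, 191, 190, 194, 195, 197, 201, 206, 208, 208, 207, 208, 208, 210, 210, 210, 210, 210, 210, 211, 211, 210, 210, 209]
271 [204, 204, 205, 206, 207, 207, 206, 205, 206, 206, 203, 203, 206, 208, 209, 209, 210, 210, 208, 207, 207, 208, 209, 210, 211, 210, 210, 210, 210, 210, 210, 210, 210, 209]
```

View pics/c7.png

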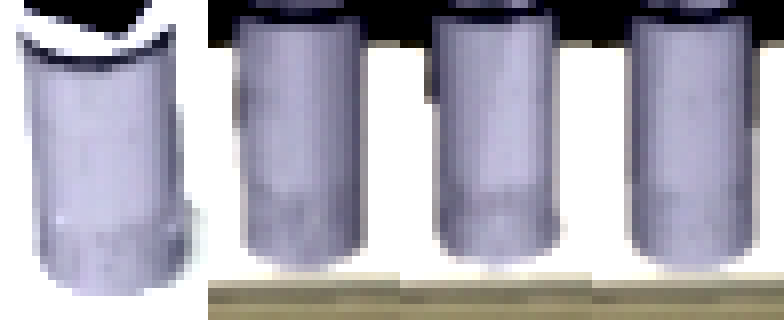

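step_arm([
  [0,0,0,0,0,-0.145],
  [0,0,0,0,0,-0.145],
  [0,0,0,0,0,-0.145],
  [0,0,0,0,0,-0.145],
  [0,0,0,0,0,-0.145],
  [0,0,0,0,0,0],
])

```text
time: 11.5
ee_pos: [0.4177, -0.2817, 0.2805]
eef_rot: [0.803, 0.595, 0.0, 0.0]
ft_force: [-0.0, 1.1, -4.4]
width: 0.0337
```

```bash
python3 - <<'E'
from h import *
go((.4175,-.2815,.281),32)
s=np.mean([camera("side").astype(float) for _ in range(4)],0);np.save("s4.npy",s)
g=s.mean(2)
for r in range(140,155):print(r,g[r,299:322].round().astype(int).tolist())
E
```

```text
t 11.5 pos [ 0.4177 -0.2817  0.2805] yaw 73.08 z [ 1.e-04 -1.e-04 -1.e+00] w 0.0337 F [-0.03  1.12 -4.44] T [ 0.08  -0.155  0.011]
tool delta [ 0.0001 -0.0002 -0.0005] rz 0.717 q [ 0.894  0.068 -0.408  1.696  0.028  1.382  1.757]
140 [176, 175, 169, 144, 127, 128, 131, 134, 135, 136, 138, 139, 140, 139, 139, 137, 135, 131, 127, 137, 166, 176, 176]
141 [175, 175, 168, 144, 127, 128, 131, 134, 135, 136, 138, 138, 140, 140, 138, 139, 135, 131, 126, 137, 167, 176, 176]
142 [175, 175, 169, 145, 128, 128, 131, 134, 135, 136, 138, 138, 140, 140, 139, 139, 136, 131, 127, 137, 167, 176, 176]
143 [175, 175, 170, 149, 130, 128, 131, 133, 135, 136, 137, 139, 140, 140, 139, 140, 136, 131, 126, 136, 166, 175, 176]
144 [175, 175, 170, 151, 131, 128, 131, 134, 135, 136, 138, 139, 140, 139, 139, 140, 135, 130, 125, 135, 167, 176, 176]
145 [175, 175, 170, 152, 132, 127, 130, 133, 134, 135, 138, 139, 139, 138, 138, 138, 134, 129, 125, 136, 166, 176, 177]
146 [175, 175, 170, 151, 131, 127, 130, 133, 135, 136, 138, 138, 138, 137, 137, 138, 135, 130, 125, 136, 167, 176, 176]
147 [176, 175, 171, 154, 132, 
[... 229 characters left out ...]
 168, 139, 126, 130, 132, 136, 139, 138, 138, 137, 136, 138, 139, 135, 132, 125, 135, 166, 175, 176]
150 [176, 176, 176, 168, 140, 127, 130, 133, 136, 138, 138, 138, 137, 135, 137, 138, 135, 132, 125, 135, 166, 175, 176]
151 [176, 176, 176, 168, 139, 127, 131, 134, 136, 137, 138, 138, 138, 138, 138, 139, 136, 133, 127, 136, 166, 175, 175]
152 [176, 177, 176, 169, 142, 128, 131, 134, 136, 137, 138, 140, 139, 139, 140, 139, 136, 133, 132, 144, 168, 174, 176]
153 [176, 176, 176, 171, 152, 135, 132, 135, 137, 137, 139, 141, 142, 141, 140, 139, 137, 137, 147, 164, 173, 176, 175]
154 [177, 176, 176, 175, 167, 153, 145, 144, 142, 140, 139, 142, 143, 143, 143, 144, 145, 151, 165, 174, 175, 176, 175]
```

The slot has almost no contrast at this distance. I bring the post closer to the side camera for a better look.

step_arm([
  [0.02,-0.006,-0.01,0,0,0],
  [0.04,-0.012,-0.012,0,0,0],
  [0.04,-0.012,-0.012,0,0,0],
  [0.04,-0.012,-0.012,0,0,0],
  [0.04,-0.012,-0.012,0,0,0],
  [0.04,-0.012,-0.012,0,0,0],
  [0.04,-0.012,-0.012,0,0,0],
  [0.04,-0.012,-0.012,0,0,0],
  [0.04,-0.012,-0.012,0,0,0],
  [0.04,-0.012,-0.012,0,0,0],
  [0.04,-0.012,-0.012,0,0,0],
  [0.04,-0.012,-0.012,0,0,0],
])

```text
time: 12.9
ee_pos: [0.4187, 0.201, 0.4237]
eef_rot: [0.804, 0.594, 0.0, 0.001]
ft_force: [0.9, 1.0, -5.0]
width: 0.0339
```

step_arm([
  [0.04,-0.012,-0.012,0,0,0],
  [0.04,-0.012,-0.012,0,0,0],
  [0.04,-0.012,-0.012,0,0,0],
  [0.04,-0.012,0,0,0,0],
  [0.01,-0.006,0,0,0,0],
  [0,0,0,0,0,0],
  [0,0,0,0,0,0],
])

```text
time: 13.6
ee_pos: [0.4172, 0.377, 0.4588]
eef_rot: [0.804, 0.595, -0.0, 0.0]
ft_force: [-0.5, -0.7, -4.5]
width: 0.034
```

```bash
python3 - <<'E'
from h import *
go((.418,.36,.45),73)
s=camera("side");np.save("s5.npy",s)
p=read_state()["ee_pos"];print(proj("side",p),proj("side",p-[0,0,.13]))
u=proj("side",p-[0,0,.08]).astype(int)
x=max(u[0]-45,0);y=min(max(u[1]-50,0),275)
cv2.imwrite("pics/c8.png",cv2.resize(np.clip((s[y:y+110,x:x+90].astype(float)-60)*2,0,255),None,fx=5,fy=5,interpolation=cv2.INTER_CUBIC).clip(0,255).astype(np.uint8)[:,:,::-1]);print(x,y)
E
```

```text
t 13.6 pos [0.4172 0.377  0.4588] yaw 73.02 z [ 2.e-04 -3.e-04 -1.e+00] w 0.034 F [-0.47 -0.72 -4.51] T [ 0.029 -0.2    0.054]
tool delta [-0.0161  0.0057  0.0088] rz 0.0003 q [-1.000e-03  3.510e-01 -1.141e+00  1.160e+00  3.280e-01  1.817e+00
  2.390e-01]
[314.43389987 177.48880448] [315.21130998 264.50340361]
269 184
```

View pics/c8.png

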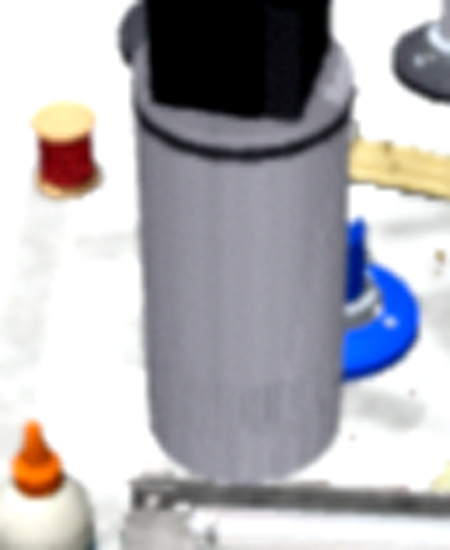

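A clear view this time: no slot on the face towards the camera, so the 331° candidate is out. I turn the post to show two of the others.

step_arm([
  [0,0,0,0,0,0.147],
  [0,0,0,0,0,0.147],
  [0,0,0,0,0,0.147],
  [0,0,0,0,0,0.147],
  [0,0,0,0,0,0.147],
  [0,0,0,0,0,0.147],
  [0,0,0,0,0,0.147],
  [0,0,0,0,0,0.147],
  [0,0,0,0,0,0.147],
  [0,0,0,0,0,0.147],
  [0,0,0,0,0,0.147],
  [0,0,0,0,0,0.147],
])

```text
time: 14.85
ee_pos: [0.4184, 0.3754, 0.4592]
eef_rot: [0.969, -0.247, 0.001, -0.0]
ft_force: [-0.1, 0.2, -3.8]
width: 0.0338
```

step_arm([
  [0,0,0,0,0,0.147],
  [0,0,0,0,0,0.147],
  [0,0,0,0,0,0],
])

```text
time: 15.15
ee_pos: [0.4183, 0.3755, 0.4591]
eef_rot: [0.923, -0.384, 0.001, -0.0]
ft_force: [0.0, 0.5, -4.0]
width: 0.0338
```

```bash
python3 - <<'E'
from h import *
go((.418,.36,.45),73)
s=camera("side");np.save("s6.npy",s)
p=read_state()["ee_pos"]
u=proj("side",p-[0,0,.08]).astype(int)
x=max(u[0]-45,0);y=min(max(u[1]-50,0),275)
cv2.imwrite("pics/c9.png",cv2.resize(np.clip((s[y:y+110,x:x+90].astype(float)-60)*2,0,255),None,fx=5,fy=5,interpolation=cv2.INTER_CUBIC).clip(0,255).astype(np.uint8)[:,:,::-1]);print(x,y)
E
```

```text
t 15.15 pos [0.4183 0.3755 0.4591] yaw -45.19 z [ 1.4e-03 -3.0e-04 -1.0e+00] w 0.0338 F [ 0.03  0.48 -3.97] T [ 0.016 -0.018 -0.012]
tool delta [0.0108 0.0112 0.0091] rz -2.0629 q [-0.191  0.261 -0.813  1.169  0.195  1.786 -1.734]
269 184
```

View pics/c9.png

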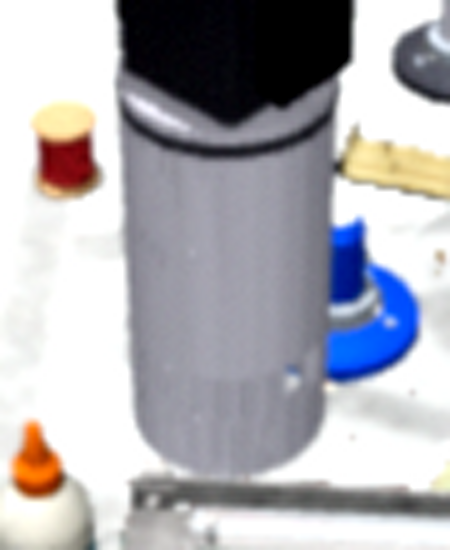

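The slot shows at crop (293,378), image pixel about (328,260), on the side facing 131–135°. At this yaw of -45° that means slot direction = tool yaw + 180°. Next I refine the base axis and button direction from the stored pictures.

```bash
python3 - <<'E'
from h import *
s=np.load("s.npy").mean(2);t=np.load("t.npy").mean(2)
def edges(row,lo,hi):
    x=np.arange(lo,hi);v=row[lo:hi];g=np.gradient(v)
    def sub(i):
        w=np.abs(g[i-2:i+3]);return (x[i-2:i+3]*w).sum()/w.sum()
    i=np.argmin(g);j=np.argmax(g);return sub(i),sub(j)
for r in range(170,181):
    a,b=edges(s[r],298,324);print(r,round(a,2),round(b,2),"mid",round((a+b)/2,2),"w",round(b-a,2))
for z in(.05,.08):print(proj("side",np.array([.4178,-.282,z])))
# bolts in top
sub=t[165:230,355:420];m=((sub>110)).astype(np.uint8)
for c in cv2.findContours(m,cv2.RETR_LIST,cv2.CHAIN_APPROX_NONE)[0]:
    if 2<=cv2.contourArea(c)<30:
        x,y,w,h=cv2.boundingRect(c);p=sub[y-1:y+h+1,x-1:x+w+1]-80;p=p.clip(0);yy,xx=np.mgrid[y-1:y+h+1,x-1:x+w+1]
        u=((xx*p).sum()/p.sum()+355,(yy*p).sum()/p.sum()+165);W=onz("top",u,.012);print("bolt",np.round(u,2),W.round(4))
for a in(160,180,198,215):
    d=np.radians(a);print(a,proj("top",np.array([.4178+.0225*np.cos(d),-.282+.0225*np.sin(d),.059])).round(1),proj("side",np.array([.4178+.0225*np.cos(d),-.282+.0225*np.sin(d),.059])).round(1))
for r in range(188,212):print(r,t[r,378:402].round().astype(int).tolist())
E
```

```text
170 303.74 316.63 mid 310.18 w 12.88
171 303.65 315.87 mid 309.76 w 12.22
172 303.8 316.03 mid 309.91 w 12.23
173 303.78 316.17 mid 309.98 w 12.38
174 303.8 316.23 mid 310.02 w 12.43
175 303.83 316.26 mid 310.05 w 12.43
176 303.8 316.22 mid 310.01 w 12.42
177 303.78 316.13 mid 309.95 w 12.35
178 303.76 316.08 mid 309.92 w 12.32
179 303.67 316.28 mid 309.97 w 12.6
180 303.1 317.2 mid 310.15 w 14.1
[310.0028986  179.28674034]
[309.86194476 171.18360013]
160 [387.8 203.1] [316.7 178. ]
180 [390.8 203.7] [317.  176.8]
198 [393.4 203.3] [316.6 175.6]
215 [395.6 202.2] [315.6 174.7]
188 [108, 134, 156, 173, 188, 201, 207, 206, 200, 192, 185, 180, 176, 172, 173, 174, 173, 168, 160, 148, 128, 106, 90, 83]
189 [129, 157, 176, 191, 204, 209, 202, 188, 174, 171, 171, 169, 168, 170, 178, 185, 186, 184, 178, 167, 150, 126, 101, 86]
190 [151, 173, 185, 199, 208, 202, 182, 158, 148, 157, 164, 161, 157, 163, 176, 186, 194, 197, 191, 181, 166, 142, 114, 92]
191 [167, 179, 190, 203, 202, 183, 153, 133, 139, 156, 163, 157, 148, 149, 159, 171, 188, 200, 200, 191, 177, 157, 128, 100]
192 [174, 182, 195, 
[... 1692 characters left out ...]
8, 107, 87, 82]
206 [93, 101, 110, 119, 126, 132, 140, 152, 161, 164, 164, 162, 160, 158, 164, 172, 175, 175, 167, 142, 111, 91, 82, 81]
207 [89, 92, 98, 107, 119, 126, 131, 137, 143, 148, 152, 156, 159, 158, 158, 162, 159, 148, 134, 113, 93, 84, 81, 81]
208 [88, 88, 91, 97, 108, 115, 121, 126, 131, 135, 138, 145, 154, 154, 147, 142, 132, 116, 102, 91, 84, 82, 80, 80]
209 [86, 87, 89, 98, 116, 126, 125, 117, 114, 115, 117, 123, 130, 130, 122, 112, 102, 92, 86, 83, 82, 80, 81, 80]
210 [85, 86, 91, 112, 146, 165, 155, 127, 104, 97, 96, 97, 101, 100, 96, 90, 86, 84, 82, 81, 81, 81, 80, 79]
211 [85, 85, 93, 121, 164, 188, 175, 138, 103, 90, 87, 86, 86, 86, 85, 84, 83, 83, 81, 81, 80, 80, 79, 79]
```

step_arm([
  [0.016,0.016,0,0,0,0],
  [0.031,0.031,0,0,0,0],
  [0.031,0.031,0,0,0,0],
  [0.031,0.031,0,0,0,0],
  [0.031,0.031,0,0,0,0],
  [0.031,0.031,0.015,0,0,0],
  [0.031,0.031,0.015,0,0,0],
  [0.031,0.031,0.015,0,0,0],
  [0.031,0.031,0.015,0,0,0],
  [0.031,0.031,0.015,0,0,0],
  [0.031,0.031,0.015,0,0,0],
  [0.031,0.031,0.015,0,0,0],
])

```text
time: 16.4
ee_pos: [0.4181, -0.13, 0.3534]
eef_rot: [0.925, -0.38, 0.001, 0.0]
ft_force: [1.5, -0.2, -3.4]
width: 0.0341
```

step_arm([
  [0.031,0.031,0.015,0,0,0],
  [0.031,0.031,0.015,0,0,0],
  [0.031,0.031,0.015,0,0,0],
  [0.0155,0.0137,0.015,0,0,0],
  [0,0,0.013,0,0,-0.1175],
  [0,0,0,0,0,-0.1175],
  [0,0,0,0,0,-0.1175],
  [0,0,0,0,0,-0.1175],
  [0,0,0,0,0,0],
  [0,0,0,0,0,0],
])

```text
time: 17.4
ee_pos: [0.4202, -0.2803, 0.2807]
eef_rot: [0.988, -0.157, 0.0, 0.0]
ft_force: [0.6, -1.1, -3.8]
width: 0.0341
```

```bash
python3 - <<'E'
from h import *
go((.4178,-.282,.24),-18)
s=np.mean([camera("side").astype(float) for _ in range(2)],0).mean(2)
def edges(row,lo,hi):
    x=np.arange(lo,hi);v=row[lo:hi];g=np.gradient(v)
    def sub(i):
        w=np.abs(g[i-2:i+3]);return (x[i-2:i+3]*w).sum()/w.sum()
    return sub(np.argmin(g)),sub(np.argmax(g))
for r in list(range(138,152,2))+list(range(170,180,2)):
    a,b=edges(s[r],296,326);print(r,round(a,2),round(b,2),"mid",round((a+b)/2,2))
c=s[:,306:313].mean(1);print(c[148:175].round())
for z in(.17,.2):print(proj("side",np.array([.4178,-.282,z])))
E
```

```text
t 17.4 pos [ 0.4202 -0.2803  0.2807] yaw -18.04 z [ 2.e-04 -2.e-04 -1.e+00] w 0.0341 F [ 0.61 -1.1  -3.75] T [-0.002 -0.032  0.001]
tool delta [-0.0018  0.0023  0.0407] rz -0.0006 q [ 0.613  0.054 -0.12   1.707  0.007  1.381  0.177]
138 300.73 316.38 mid 308.56
140 300.72 316.31 mid 308.52
142 300.73 316.33 mid 308.53
144 300.74 316.25 mid 308.49
146 300.66 316.72 mid 308.69
148 300.69 316.85 mid 308.77
150 300.72 316.64 mid 308.68
170 303.7 316.16 mid 309.93
172 303.78 316.28 mid 310.03
174 303.81 316.28 mid 310.05
176 303.81 316.24 mid 310.03
178 303.77 316.14 mid 309.95
[138. 139. 139. 140. 141. 141. 142. 145. 148. 138. 128. 127. 133. 131.
 138. 159. 154. 139. 130. 131. 143. 148. 151. 153. 147. 142. 141.]
[309.41174248 145.30241696]
[309.25181279 136.10839573]
```

step_arm([
  [-0.0018,0.0023,0,0,0,0],
  [0,0,0.015,0,0,0],
  [0,0,0.015,0,0,0],
  [0,0,0.01,0,0,0],
  [0,0,0.005,0,0,0],
  [0,0,0,0,0,0],
  [0,0,0,0,0,0],
])

```text
time: 18.2
ee_pos: [0.4183, -0.2819, 0.2361]
eef_rot: [0.988, -0.156, 0.0, 0.0]
ft_force: [0.7, 0.2, -3.3]
width: 0.034
```

```bash
python3 -c "
from h import *
go((.4178,-.282,.1646),-18)"
```

```text
t 18.2 pos [ 0.4183 -0.2819  0.2361] yaw -17.94 z [ 7.e-04 -4.e-04 -1.e+00] w 0.034 F [ 0.7   0.23 -3.26] T [-0.03  -0.082 -0.01 ]
tool delta [-0.0005  0.0003  0.0715] rz 0.0011 q [ 0.615  0.076 -0.119  1.777  0.009  1.288  0.181]
```

Bottom is at z≈0.1055. I go down in small steps and watch the force.

step_arm([
  [0,0,0.003,0,0,0],
  [0,0,0.003,0,0,0],
  [0,0,0.003,0,0,0],
  [0,0,0.002,0,0,0],
  [0,0,0,0,0,0],
])

```text
time: 18.7
ee_pos: [0.4179, -0.2817, 0.2242]
eef_rot: [0.988, -0.156, -0.0, -0.0]
ft_force: [-0.2, 0.2, -3.7]
width: 0.0335
```

step_arm([
  [0,0,0.002,0,0,0],
  [0,0,0.002,0,0,0],
  [0,0,0,0,0,0],
])

```text
time: 19.0
ee_pos: [0.4181, -0.2819, 0.2204]
eef_rot: [0.988, -0.156, 0.0, 0.0]
ft_force: [0.3, -1.2, -4.0]
width: 0.0339
```

step_arm([
  [0,0,0.002,0,0,0],
  [0,0,0.002,0,0,0],
  [0,0,0,0,0,0],
])

```text
time: 19.3
ee_pos: [0.4183, -0.2823, 0.2166]
eef_rot: [0.988, -0.156, 0.001, 0.001]
ft_force: [2.1, -2.9, -4.4]
width: 0.0338
```

step_arm([
  [0.0004,0.0003,0.001,0,0,0],
  [0,0,0.002,0,0,0],
  [0,0,0.002,0,0,0],
  [0,0,0,0,0,0],
])

```text
time: 19.7
ee_pos: [0.4184, -0.2823, 0.2113]
eef_rot: [0.988, -0.156, 0.0, 0.0]
ft_force: [2.0, -3.6, -4.7]
width: 0.0339
```

step_arm([
  [0,0,0.003,0,0,0],
  [0,0,0.003,0,0,0],
  [0,0,0.002,0,0,0],
  [0,0,0,0,0,0],
])

```text
time: 20.1
ee_pos: [0.4185, -0.2821, 0.2032]
eef_rot: [0.988, -0.156, 0.0, 0.0]
ft_force: [2.8, -5.3, -5.7]
width: 0.0338
```

step_arm([
  [0.0006,0.0007,0.001,0,0,0],
  [0,0,0.002,0,0,0],
  [0,0,0.002,0,0,0],
  [0,0,0,0,0,0],
])

```text
time: 20.5
ee_pos: [0.4186, -0.2828, 0.1981]
eef_rot: [0.988, -0.156, -0.0, -0.0]
ft_force: [0.5, -3.7, -5.4]
width: 0.0339
```

step_arm([
  [0,0,0.002,0,0,0],
  [0,0,0.002,0,0,0],
  [0,0,0.001,0,0,0],
  [0,0,0,0,0,0],
])

```text
time: 20.9
ee_pos: [0.4185, -0.283, 0.1934]
eef_rot: [0.988, -0.156, -0.0, 0.0]
ft_force: [-0.2, -2.9, -2.0]
width: 0.0336
```

step_arm([
  [0,0.0004,0.002,0,0,0],
  [0,0,0.002,0,0,0],
  [0,0,0.001,0,0,0],
  [0,0,0,0,0,0],
])

```text
time: 21.3
ee_pos: [0.4184, -0.2833, 0.1881]
eef_rot: [0.988, -0.156, -0.0, -0.0]
ft_force: [-0.6, -2.4, -5.6]
width: 0.0338
```

step_arm([
  [0,0,0.002,0,0,0],
  [0,0,0.002,0,0,0],
  [0,0,0.001,0,0,0],
  [0,0,0,0,0,0],
])

```text
time: 21.7
ee_pos: [0.4184, -0.2833, 0.1832]
eef_rot: [0.988, -0.156, -0.0, -0.0]
ft_force: [-1.7, -1.5, -6.0]
width: 0.0337
```

step_arm([
  [0,0,0.003,0,0,0],
  [0,0,0.003,0,0,0],
  [0,0,0.002,0,0,0],
  [0,0,0,0,0,0],
])

```text
time: 22.1
ee_pos: [0.4185, -0.2833, 0.1751]
eef_rot: [0.988, -0.156, -0.0, -0.0]
ft_force: [-0.8, -3.0, -5.5]
width: 0.0336
```

step_arm([
  [0,0,0.003,0,0,0],
  [0,0,0.003,0,0,0],
  [0,0,0.002,0,0,0],
  [0,0,0,0,0,0],
])

```text
time: 22.5
ee_pos: [0.4185, -0.2834, 0.1671]
eef_rot: [0.988, -0.156, -0.0, 0.0]
ft_force: [-1.2, -2.3, -5.8]
width: 0.0339
```

step_arm([
  [0,0,0.001,0,0,0],
  [0,0,0.001,0,0,0],
  [0,0,0,0,0,0],
])

```text
time: 22.8
ee_pos: [0.4186, -0.2834, 0.1655]
eef_rot: [0.988, -0.156, -0.0, 0.0]
ft_force: [-1.2, -2.5, -3.7]
width: 0.034
```

step_arm([
  [0,0,0.001,0,0,0],
  [0,0,0,0,0,0],
])

```text
time: 23.0
ee_pos: [0.4186, -0.2835, 0.1648]
eef_rot: [0.988, -0.156, 0.0, 0.0]
ft_force: [-2.9, -1.8, 0.2]
width: 0.0341
```

```bash
python3 -c "
from h import *
go((.4185,-.2833,.1646),-18)"
```

```text
t 23.0 pos [ 0.4186 -0.2835  0.1648] yaw -17.94 z [ 2.e-04 -3.e-04 -1.e+00] w 0.0341 F [-2.94 -1.79  0.19] T [-0.634  0.85  -0.016]
tool delta [-0.0002 -0.0002  0.0002] rz 0.001 q [ 0.616  0.136 -0.12   1.866  0.018  1.14   0.177]
```

step_arm([
  [0,0,0.0006,0,0,0],
  [0,0,0,0,0,0],
])

```text
time: 23.2
ee_pos: [0.4187, -0.2837, 0.1647]
eef_rot: [0.988, -0.156, 0.0, 0.0]
ft_force: [-4.6, -1.6, 5.2]
width: 0.034
```

step_arm([
  [0,0,0,0,0,-0.04],
  [0,0,0,0,0,-0.04],
  [0,0,0,0,0,-0.04],
  [0,0,0,0,0,0],
])

```text
time: 23.6
ee_pos: [0.4194, -0.2835, 0.1647]
eef_rot: [0.995, -0.096, 0.001, 0.0]
ft_force: [-1.4, -2.3, 4.0]
width: 0.0337
```

```bash
python3 -c "
from h import *
go((.4185,-.2833,.1646),-18)"
```

```text
t 23.6 pos [ 0.4194 -0.2835  0.1647] yaw -11.02 z [ 2.e-03 -8.e-04 -1.e+00] w 0.0337 F [-1.44 -2.27  3.96] T [-0.443  0.204 -0.017]
tool delta [-0.001  -0.0001  0.0001] rz 0.1218 q [ 0.623  0.137 -0.128  1.866  0.019  1.138  0.296]
```

step_arm([
  [0,0,0,0,0,-0.03],
  [0,0,0,0,0,-0.02],
  [0,0,0,0,0,0],
])

```text
time: 23.9
ee_pos: [0.4193, -0.2836, 0.1646]
eef_rot: [0.997, -0.071, 0.001, 0.0]
ft_force: [-0.2, -2.1, 4.7]
width: 0.0337
```

```bash
python3 -c "
from h import *
go((.4185,-.2833,.1646),-18)"
```

```text
t 23.9 pos [ 0.4193 -0.2836  0.1646] yaw -8.13 z [ 1.7e-03 -7.0e-04 -1.0e+00] w 0.0337 F [-0.24 -2.05  4.68] T [-0.341  0.075 -0.106]
tool delta [-0.0008 -0.0002  0.    ] rz 0.1723 q [ 0.626  0.137 -0.131  1.866  0.019  1.138  0.346]
```

step_arm([
  [0,0,0,0,0,-0.03],
  [0,0,0,0,0,-0.02],
  [0,0,0,0,0,0],
])

```text
time: 24.2
ee_pos: [0.4192, -0.2836, 0.1646]
eef_rot: [0.999, -0.046, 0.001, 0.0]
ft_force: [0.0, -1.7, 4.9]
width: 0.0339
```

```bash
python3 -c "
from h import *
go((.4185,-.2833,.1646),-18)"
```

```text
t 24.2 pos [ 0.4192 -0.2836  0.1646] yaw -5.27 z [ 1.6e-03 -7.0e-04 -1.0e+00] w 0.0339 F [ 0.04 -1.66  4.85] T [-0.332  0.211 -0.083]
tool delta [-0.0007 -0.0002  0.    ] rz 0.2222 q [ 0.629  0.137 -0.134  1.866  0.02   1.138  0.396]
```

step_arm([
  [0,0,0,0,0,-0.03],
  [0,0,0,0,0,-0.02],
  [0,0,0,0,0,0],
])

```text
time: 24.5
ee_pos: [0.4192, -0.2836, 0.1646]
eef_rot: [1.0, -0.021, 0.001, 0.0]
ft_force: [-1.1, -2.7, 6.2]
width: 0.0336
```

```bash
python3 -c "
from h import *
go((.4185,-.2833,.1646),-18)"
```

```text
t 24.5 pos [ 0.4192 -0.2836  0.1646] yaw -2.4 z [ 1.5e-03 -7.0e-04 -1.0e+00] w 0.0336 F [-1.05 -2.71  6.24] T [-0.374  0.242 -0.117]
tool delta [-0.0007 -0.0003  0.    ] rz 0.2722 q [ 0.633  0.137 -0.138  1.866  0.021  1.138  0.445]
```

step_arm([
  [0,0,0,0,0,-0.02],
  [0,0,0,0,0,-0.02],
  [0,0,0,0,0,0],
])

```text
time: 24.8
ee_pos: [0.4192, -0.2836, 0.1646]
eef_rot: [1.0, -0.001, 0.001, 0.0]
ft_force: [-1.9, -2.3, 5.9]
width: 0.0337
```

```bash
python3 -c "
from h import *
go((.4185,-.2833,.1646),-18)"
```

```text
t 24.8 pos [ 0.4192 -0.2836  0.1646] yaw -0.11 z [ 1.5e-03 -7.0e-04 -1.0e+00] w 0.0337 F [-1.85 -2.27  5.87] T [-0.256  0.228 -0.116]
tool delta [-0.0007 -0.0003  0.    ] rz 0.3122 q [ 0.635  0.137 -0.14   1.866  0.021  1.138  0.485]
```

step_arm([
  [0,0,0,0,0,-0.02],
  [0,0,0,0,0,-0.02],
  [0,0,0,0,0,0],
])

```text
time: 25.1
ee_pos: [0.4192, -0.2836, 0.1647]
eef_rot: [1.0, 0.019, 0.001, 0.0]
ft_force: [-0.4, -2.7, 5.2]
width: 0.0339
```

```bash
python3 -c "
from h import *
go((.4185,-.2833,.1646),-18)"
```

```text
t 25.1 pos [ 0.4192 -0.2836  0.1647] yaw 2.18 z [ 1.5e-03 -7.0e-04 -1.0e+00] w 0.0339 F [-0.43 -2.66  5.22] T [-0.335  0.178 -0.088]
tool delta [-0.0007 -0.0003  0.    ] rz 0.3523 q [ 0.637  0.138 -0.143  1.865  0.021  1.138  0.525]
```

step_arm([
  [0,0,0,0,0,-0.02],
  [0,0,0,0,0,-0.02],
  [0,0,0,0,0,0],
])

```text
time: 25.4
ee_pos: [0.4192, -0.2836, 0.1646]
eef_rot: [0.999, 0.039, 0.001, 0.0]
ft_force: [-1.8, -1.8, 5.3]
width: 0.0338
```

```bash
python3 -c "
from h import *
go((.4185,-.2833,.1646),-18)"
```

```text
t 25.4 pos [ 0.4192 -0.2836  0.1646] yaw 4.47 z [ 1.4e-03 -6.0e-04 -1.0e+00] w 0.0338 F [-1.78 -1.77  5.26] T [-0.269  0.175 -0.083]
tool delta [-0.0006 -0.0003  0.    ] rz 0.3922 q [ 0.64   0.138 -0.146  1.865  0.022  1.139  0.564]
```

step_arm([
  [0,0,0,0,0,-0.02],
  [0,0,0,0,0,-0.02],
  [0,0,0,0,0,0],
])

```text
time: 25.7
ee_pos: [0.4191, -0.2836, 0.1646]
eef_rot: [0.998, 0.059, 0.001, 0.0]
ft_force: [-1.4, -1.8, 6.2]
width: 0.0339
```

```bash
python3 -c "
from h import *
go((.4185,-.2833,.1646),-18)"
```

```text
t 25.7 pos [ 0.4191 -0.2836  0.1646] yaw 6.76 z [ 1.4e-03 -6.0e-04 -1.0e+00] w 0.0339 F [-1.41 -1.77  6.22] T [-0.388  0.314 -0.143]
tool delta [-0.0006 -0.0004  0.    ] rz 0.4321 q [ 0.643  0.138 -0.149  1.865  0.022  1.139  0.604]
```

step_arm([
  [0,0,0,0,0,-0.02],
  [0,0,0,0,0,-0.02],
  [0,0,0,0,0,0],
])

```text
time: 26.0
ee_pos: [0.4191, -0.2836, 0.1646]
eef_rot: [0.997, 0.079, 0.001, 0.0]
ft_force: [-2.2, -1.9, 7.0]
width: 0.0342
```

```bash
python3 -c "
from h import *
go((.4185,-.2833,.1646),-18)"
```

```text
t 26.0 pos [ 0.4191 -0.2836  0.1646] yaw 9.05 z [ 1.3e-03 -7.0e-04 -1.0e+00] w 0.0342 F [-2.16 -1.93  7.01] T [-0.289  0.332 -0.136]
tool delta [-0.0005 -0.0004  0.    ] rz 0.4722 q [ 0.645  0.138 -0.151  1.865  0.023  1.139  0.644]
```

step_arm([
  [0,0,0,0,0,-0.02],
  [0,0,0,0,0,-0.02],
  [0,0,0,0,0,0],
])

```text
time: 26.3
ee_pos: [0.4191, -0.2837, 0.1646]
eef_rot: [0.995, 0.099, 0.001, 0.0]
ft_force: [-1.6, -2.3, 6.8]
width: 0.034
```

```bash
python3 -c "
from h import *
go((.4185,-.2833,.1646),-18)"
```

```text
t 26.3 pos [ 0.4191 -0.2837  0.1646] yaw 11.34 z [ 1.2e-03 -7.0e-04 -1.0e+00] w 0.034 F [-1.63 -2.3   6.81] T [-0.374  0.305 -0.127]
tool delta [-0.0005 -0.0005  0.    ] rz 0.5121 q [ 0.648  0.138 -0.154  1.865  0.023  1.139  0.683]
```

step_arm([
  [0,0,0,0,0,-0.02],
  [0,0,0,0,0,-0.02],
  [0,0,0,0,0,0],
])

```text
time: 26.6
ee_pos: [0.4191, -0.2837, 0.1646]
eef_rot: [0.993, 0.119, 0.001, 0.0]
ft_force: [-2.0, -2.8, 6.6]
width: 0.0337
```

```bash
python3 -c "
from h import *
go((.4185,-.2833,.1646),-18)"
```

```text
t 26.6 pos [ 0.4191 -0.2837  0.1646] yaw 13.63 z [ 1.2e-03 -7.0e-04 -1.0e+00] w 0.0337 F [-1.96 -2.82  6.62] T [-0.292  0.354 -0.175]
tool delta [-0.0005 -0.0005  0.    ] rz 0.5521 q [ 0.65   0.138 -0.157  1.865  0.024  1.139  0.723]
```

step_arm([
  [0,0,0,0,0,-0.02],
  [0,0,0,0,0,-0.02],
  [0,0,0,0,0,0],
])

```text
time: 26.9
ee_pos: [0.419, -0.2836, 0.1646]
eef_rot: [0.99, 0.139, 0.001, 0.0]
ft_force: [-1.2, -1.6, 6.5]
width: 0.0337
```

```bash
python3 -c "
from h import *
go((.4185,-.2833,.1646),-18)"
```

```text
t 26.9 pos [ 0.419  -0.2836  0.1646] yaw 15.92 z [ 1.2e-03 -7.0e-04 -1.0e+00] w 0.0337 F [-1.23 -1.64  6.51] T [-0.366  0.37  -0.117]
tool delta [-0.0004 -0.0005  0.    ] rz 0.5921 q [ 0.653  0.138 -0.159  1.865  0.024  1.139  0.763]
```

step_arm([
  [0,0,0,0,0,-0.02],
  [0,0,0,0,0,-0.02],
  [0,0,0,0,0,0],
])

```text
time: 27.2
ee_pos: [0.4191, -0.2837, 0.1646]
eef_rot: [0.987, 0.158, 0.001, 0.0]
ft_force: [-0.8, -2.3, 6.2]
width: 0.0336
```

```bash
python3 -c "
from h import *
go((.4185,-.2833,.1646),-18)"
```

```text
t 27.2 pos [ 0.4191 -0.2837  0.1646] yaw 18.21 z [ 1.2e-03 -7.0e-04 -1.0e+00] w 0.0336 F [-0.75 -2.25  6.21] T [-0.339  0.373 -0.072]
tool delta [-0.0004 -0.0005  0.    ] rz 0.632 q [ 0.655  0.139 -0.162  1.865  0.025  1.139  0.802]
```

step_arm([
  [0,0,0,0,0,-0.02],
  [0,0,0,0,0,-0.02],
  [0,0,0,0,0,0],
])

```text
time: 27.5
ee_pos: [0.4191, -0.2837, 0.1646]
eef_rot: [0.984, 0.178, 0.001, 0.0]
ft_force: [-0.4, -2.1, 5.7]
width: 0.0336
```

```bash
python3 -c "
from h import *
go((.4185,-.2833,.1646),-18)"
```

```text
t 27.5 pos [ 0.4191 -0.2837  0.1646] yaw 20.51 z [ 1.4e-03 -7.0e-04 -1.0e+00] w 0.0336 F [-0.35 -2.1   5.68] T [-0.385  0.352 -0.156]
tool delta [-0.0005 -0.0006  0.    ] rz 0.6721 q [ 0.658  0.139 -0.165  1.864  0.025  1.139  0.842]
```

```bash
cat >> h.py <<'E'
def av(n=4):
    L=[]
    for _ in range(n):
        camera("top");s=read_state();L.append(np.r_[s["ft_force"],s["torque"]])
    R=Ro.from_quat(s["eef_rot"]).as_matrix();print("yaw",np.degrees(np.arctan2(R[1,0],R[0,0])).round(2),"FT",np.mean(L,0).round(3),"sd",np.std(L,0).round(3),s["time"],s["ee_pos"].round(4))
E
python3 -c "
from h import *
av()"
```

```text
yaw 20.48 FT [-0.789 -2.073  6.51  -0.376  0.362 -0.09 ] sd [0.33  0.198 0.797 0.038 0.022 0.027] 27.7 [ 0.4191 -0.2837  0.1646]
```

step_arm([
  [0,0,0,0,0,-0.02],
  [0,0,0,0,0,-0.02],
  [0,0,0,0,0,0],
])

```text
time: 28.0
ee_pos: [0.4191, -0.2837, 0.1646]
eef_rot: [0.98, 0.198, 0.001, 0.0]
ft_force: [-0.9, -3.2, 5.9]
width: 0.0335
```

```bash
python3 -c "
from h import *
av()"
```

```text
yaw 22.77 FT [-1.138 -2.072  5.137 -0.404  0.331 -0.053] sd [0.341 0.44  0.241 0.029 0.013 0.019] 28.2 [ 0.4191 -0.2837  0.1646]
```

step_arm([
  [0,0,0,0,0,-0.02],
  [0,0,0,0,0,-0.02],
  [0,0,0,0,0,0],
])

```text
time: 28.5
ee_pos: [0.4191, -0.2837, 0.1646]
eef_rot: [0.976, 0.217, 0.001, 0.001]
ft_force: [-0.5, -1.5, 5.7]
width: 0.0338
```

```bash
python3 -c "
from h import *
av()"
```

```text
yaw 25.06 FT [-1.203 -2.097  5.716 -0.411  0.316 -0.098] sd [0.491 0.282 0.298 0.017 0.02  0.034] 28.7 [ 0.4191 -0.2837  0.1646]
```

step_arm([
  [0,0,-0.0004,0,0,0],
  [0,0,0,0,0,0.02],
  [0,0,0,0,0,0.02],
  [0,0,0,0,0,0],
])

```text
time: 29.1
ee_pos: [0.4186, -0.2838, 0.1647]
eef_rot: [0.981, 0.196, 0.0, 0.0]
ft_force: [-1.6, -2.3, 4.7]
width: 0.0332
```

```bash
python3 -c "
from h import *
av()"
```

```text
yaw 22.68 FT [-1.074 -3.197  5.486 -0.798  0.471  0.031] sd [0.242 0.109 0.345 0.008 0.026 0.019] 29.3 [ 0.4186 -0.2838  0.1647]
```

step_arm([
  [0,0,0,0,0,0.02],
  [0,0,0,0,0,0.02],
])

```text
time: 29.5
ee_pos: [0.4185, -0.2838, 0.1647]
eef_rot: [0.984, 0.177, -0.0, 0.0]
ft_force: [-1.9, -2.7, 6.4]
width: 0.034
```

```bash
python3 -c "
from h import *
av()"
```

```text
yaw 20.4 FT [-1.515 -3.042  5.782 -0.934  0.705  0.106] sd [0.624 0.092 0.155 0.022 0.012 0.037] 29.7 [ 0.4185 -0.2839  0.1647]
```

step_arm([
  [0,0,0,0,0,0.02],
  [0,0,0,0,0,0.02],
])

```text
time: 29.9
ee_pos: [0.4185, -0.2839, 0.1647]
eef_rot: [0.988, 0.157, -0.0, 0.0]
ft_force: [-1.7, -2.7, 6.5]
width: 0.0334
```

```bash
python3 -c "
from h import *
av()"
```

```text
yaw 18.1 FT [-1.748 -3.189  6.238 -0.943  0.769  0.13 ] sd [0.285 0.721 0.556 0.033 0.058 0.009] 30.1 [ 0.4184 -0.2839  0.1647]
```

step_arm([
  [0,0,0,0,0,0.02],
  [0,0,0,0,0,0.02],
])

```text
time: 30.3
ee_pos: [0.4185, -0.2838, 0.1647]
eef_rot: [0.991, 0.137, -0.0, 0.0]
ft_force: [-3.1, -3.8, 6.5]
width: 0.0341
```

```bash
python3 -c "
from h import *
av()"
```

```text
yaw 15.82 FT [-2.172 -3.618  6.391 -0.949  0.816  0.159] sd [0.609 0.39  0.299 0.018 0.024 0.051] 30.5 [ 0.4185 -0.2839  0.1647]
```

step_arm([
  [0,0,0,0,0,0.02],
  [0,0,0,0,0,0.02],
])

```text
time: 30.7
ee_pos: [0.4185, -0.2838, 0.1647]
eef_rot: [0.993, 0.117, -0.0, 0.0]
ft_force: [-1.2, -2.6, 6.2]
width: 0.0334
```

```bash
python3 -c "
from h import *
av()"
```

```text
yaw 13.53 FT [-1.883 -3.26   6.384 -0.858  0.808  0.129] sd [0.37  0.429 0.549 0.039 0.03  0.017] 30.9 [ 0.4185 -0.2838  0.1647]
```

step_arm([
  [0,0,0,0,0,0.02],
  [0,0,0,0,0,0.02],
])

```text
time: 31.1
ee_pos: [0.4186, -0.2837, 0.1647]
eef_rot: [0.995, 0.098, -0.0, 0.0]
ft_force: [-1.4, -2.4, 6.6]
width: 0.0339
```

```bash
python3 -c "
from h import *
av()"
```

```text
yaw 11.24 FT [-1.62  -3.143  6.45  -0.822  0.764  0.16 ] sd [0.43  0.477 0.322 0.036 0.027 0.026] 31.3 [ 0.4185 -0.2838  0.1647]
```

step_arm([
  [0,0,0,0,0,0.02],
  [0,0,0,0,0,0.02],
])

```text
time: 31.5
ee_pos: [0.4185, -0.2837, 0.1647]
eef_rot: [0.997, 0.078, -0.0, 0.0]
ft_force: [-1.0, -1.8, 5.7]
width: 0.0339
```

```bash
python3 -c "
from h import *
av()"
```

```text
yaw 8.94 FT [-2.017 -2.998  6.612 -0.787  0.742  0.127] sd [0.269 0.34  0.434 0.026 0.054 0.025] 31.7 [ 0.4185 -0.2837  0.1647]
```

step_arm([
  [-0.0002,0.0003,-0.0004,0,0,0],
  [0,0,0,0,0,-0.08],
  [0,0,0,0,0,-0.08],
  [0,0,0,0,0,-0.08],
  [0,0,0,0,0,0],
])

```text
time: 32.2
ee_pos: [0.4186, -0.2837, 0.1647]
eef_rot: [0.98, 0.198, 0.0, 0.0]
ft_force: [0.0, -3.5, 2.3]
width: 0.0336
```

```bash
python3 -c "
from h import *
av(2)"
```

```text
yaw 22.6 FT [ 0.214 -3.161  1.735 -0.72   0.007  0.083] sd [0.38  0.133 0.202 0.022 0.011 0.008] 32.3 [ 0.4186 -0.2837  0.1647]
```

step_arm([
  [0,0,-0.0002,0,0,-0.02],
  [0,0,0,0,0,-0.02],
])

```text
time: 32.5
ee_pos: [0.4184, -0.2837, 0.1647]
eef_rot: [0.976, 0.217, -0.0, -0.0]
ft_force: [-0.2, -3.5, -0.8]
width: 0.0336
```

```bash
python3 -c "
from h import *
av(3)"
```

```text
yaw 25.03 FT [ 1.084 -3.122 -0.493 -0.903 -0.252 -0.057] sd [0.172 0.446 0.426 0.05  0.038 0.023] 32.65 [ 0.4184 -0.2837  0.1648]
```

step_arm([
  [0,0,0,0,0,-0.02],
  [0,0,0,0,0,-0.02],
])

```text
time: 32.85
ee_pos: [0.4184, -0.2837, 0.1648]
eef_rot: [0.972, 0.237, -0.0, 0.0]
ft_force: [1.2, -4.3, -2.7]
width: 0.0338
```

```bash
python3 -c "
from h import *
av(3)"
```

```text
yaw 27.35 FT [ 0.512 -4.192 -2.015 -1.131 -0.295  0.111] sd [0.548 0.223 0.329 0.008 0.005 0.036] 33.0 [ 0.4185 -0.2838  0.1649]
```

step_arm([
  [0,0,0,0,0,-0.02],
  [0,0,0,0,0,-0.02],
])

```text
time: 33.2
ee_pos: [0.4184, -0.2836, 0.1648]
eef_rot: [0.967, 0.256, -0.0, -0.0]
ft_force: [0.9, -3.9, -2.6]
width: 0.0336
```

```bash
python3 -c "
from h import *
av(3)"
```

```text
yaw 29.64 FT [ 0.699 -2.97  -2.487 -0.966 -0.245  0.04 ] sd [0.469 0.257 0.106 0.029 0.043 0.012] 33.35 [ 0.4184 -0.2836  0.1648]
```

step_arm([
  [0,0,0,0,0,-0.02],
  [0,0,0,0,0,-0.02],
])

```text
time: 33.55
ee_pos: [0.4184, -0.2836, 0.1649]
eef_rot: [0.961, 0.276, -0.0, -0.0]
ft_force: [0.3, -3.2, -3.1]
width: 0.0339
```

```bash
python3 -c "
from h import *
av(3)"
```

```text
yaw 31.93 FT [ 1.453 -3.176 -3.467 -0.942 -0.207  0.045] sd [0.872 0.705 0.344 0.026 0.018 0.01 ] 33.7 [ 0.4184 -0.2836  0.1648]
```

Torque sign changed near yaw 25–27°. I test for a lock with a gentle lift.

step_arm([
  [0,0,-0.0006,0,0,0],
  [0,0,-0.0006,0,0,0],
  [0,0,0,0,0,0],
])

```text
time: 34.0
ee_pos: [0.4184, -0.2836, 0.166]
eef_rot: [0.961, 0.275, -0.0, -0.0]
ft_force: [-0.2, -2.7, -4.8]
width: 0.0342
```

```bash
python3 -c "
from h import *
av(2)"
```

```text
yaw 31.91 FT [ 0.956 -2.685 -5.584 -0.862 -0.352  0.061] sd [0.13  0.011 0.085 0.    0.044 0.02 ] 34.1 [ 0.4184 -0.2836  0.166 ]
```

step_arm([
  [0,0,-0.0006,0,0,0],
  [0,0,0,0,0,0],
])

```text
time: 34.3
ee_pos: [0.4183, -0.2835, 0.1663]
eef_rot: [0.961, 0.275, -0.0, -0.0]
ft_force: [1.2, -3.6, -10.5]
width: 0.0337
```

```bash
python3 -c "
from h import *
av(2)"
```

```text
yaw 31.91 FT [  1.127  -3.422 -11.725  -0.949  -0.702   0.073] sd [0.146 0.195 0.059 0.012 0.022 0.021] 34.4 [ 0.4183 -0.2836  0.1663]
```

Locked: the rise stalled at 1.5 mm and the pull jumped to -11.7 N, against about -5.5 N when sliding free. I set it back down, then wiggle a little to check it is centred.

step_arm([
  [0,0,0.001,0,0,0],
  [0,0,0.001,0,0,0],
  [0,0,0,0,0,0],
])

```text
time: 34.7
ee_pos: [0.4186, -0.2837, 0.1651]
eef_rot: [0.961, 0.275, 0.0, 0.0]
ft_force: [0.5, -3.1, -3.9]
width: 0.0335
```

```bash
python3 -c "
from h import *
av(2)"
```

```text
yaw 31.91 FT [ 0.008 -1.82  -4.194 -0.695 -0.115 -0.03 ] sd [0.602 0.419 0.234 0.012 0.    0.03 ] 34.8 [ 0.4186 -0.2837  0.165 ]
```

step_arm([
  [0,0,0,0,0,-0.02],
  [0,0,0,0,0,-0.02],
  [0,0,0,0,0,0],
])

```text
time: 35.1
ee_pos: [0.4186, -0.2836, 0.1648]
eef_rot: [0.956, 0.295, 0.0, 0.0]
ft_force: [0.8, -2.1, -3.1]
width: 0.0339
```

```bash
python3 -c "
from h import *
av(3)"
```

```text
yaw 34.21 FT [ 0.612 -1.54  -3.438 -0.373 -0.346  0.006] sd [0.478 0.288 0.176 0.022 0.032 0.044] 35.25 [ 0.4187 -0.2836  0.1648]
```

step_arm([
  [0,0,0,0,0,0.03],
  [0,0,0,0,0,0.03],
  [0,0,0,0,0,0.02],
  [0,0,0,0,0,0],
])

```text
time: 35.65
ee_pos: [0.4184, -0.2839, 0.1649]
eef_rot: [0.967, 0.255, -0.0, 0.0]
ft_force: [0.3, -1.4, -2.1]
width: 0.0339
```

```bash
python3 -c "
from h import *
av(3)"
```

```text
yaw 29.62 FT [ 0.456 -1.946 -2.379 -0.759 -0.359  0.027] sd [0.774 0.165 0.256 0.037 0.042 0.025] 35.8 [ 0.4184 -0.2839  0.1649]
```

step_arm([
  [0,0,0,0,0,-0.02],
  [0,0,0.0004,0,0,-0.02],
  [0,0,0.0004,0,0,0],
  [0,0,0,0,0,0],
])

```text
time: 36.2
ee_pos: [0.4188, -0.2839, 0.1647]
eef_rot: [0.961, 0.275, 0.0, 0.0]
ft_force: [0.4, -1.7, 5.0]
width: 0.0336
```

```bash
python3 -c "
from h import *
av(3)"
```

```text
yaw 31.92 FT [-0.498 -1.938  5.124 -0.392  0.092  0.01 ] sd [0.042 0.211 0.547 0.027 0.016 0.017] 36.35 [ 0.4188 -0.2839  0.1647]
```

step_arm([
  [0,0,0,0,0,0],
  [0,0,0,0,0,0],
  [0,0,0,0,0,0],
  [0,0,0,0,0,0],
  [0,0,0,0,0,0],
  [0,0,0,0,0,0],
  [0,0,0,0,0,0],
], gripper=1)

```text
time: 37.05
ee_pos: [0.4185, -0.2837, 0.1639]
eef_rot: [0.961, 0.275, -0.0, 0.0]
ft_force: [0.4, -0.7, 0.6]
width: 0.0816
```

step_arm([
  [0,0,-0.01,0,0,0],
  [0,0,-0.02,0,0,0],
  [0,0,-0.03,0,0,0],
  [0,0,-0.03,0,0,0],
  [0,0,-0.03,0,0,0],
  [0,0,-0.03,0,0,0],
  [0,0,0,0,0,0],
])

```text
time: 37.75
ee_pos: [0.4198, -0.2844, 0.319]
eef_rot: [0.961, 0.275, 0.002, 0.003]
ft_force: [-0.7, -0.1, -0.0]
width: 0.087
```

```bash
python3 - <<'E'
from h import *
go((.4185,-.2833,.1646),31.9)
s=camera("side")
x,y=270,120
cv2.imwrite("pics/c10.png",cv2.resize(s[y:y+90,x:x+80],None,fx=6,fy=6,interpolation=cv2.INTER_CUBIC)[:,:,::-1])
for z in(.034,.14,.18):print(z,(proj("side",np.array([.418,-.283,z]))-[x,y])*6)
E
```

```text
t 37.75 pos [ 0.4198 -0.2844  0.319 ] yaw 31.91 z [ 0.0062 -0.0039 -1.    ] w 0.087 F [-0.74 -0.1  -0.02] T [-0.019 -0.171  0.042]
tool delta [-0.001  -0.0026  0.1544] rz 0.0003 q [ 0.672  0.043 -0.172  1.639  0.008  1.452  1.056]
0.034 [240.05615211 380.06390264]
0.14 [236.97727137 204.30759984]
0.18 [235.72360561 132.74274314]
```

View pics/c10.png

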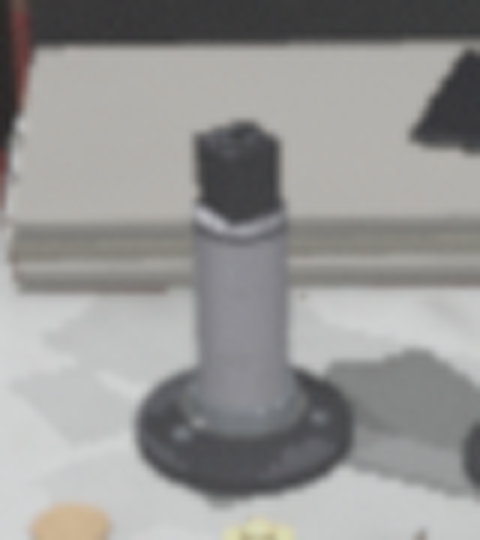

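The post stands upright on the collar. The head top is at crop row ~130 against the 133 predicted for home, and the gripper is clear. I hand in.

```bash
python3 -c "
from bench import *
print(close_job())"
```

```text
the job is handed in; nothing more can be done
None
```

The lamp post is on the large dark-grey base, seated on the collar and, by my checks, locked by the button. I let go of it and handed the job in at about 38 s of the 67 s allowed. No verdict was reported.

**What I did:** I gripped the post by its square head, held it up to the side camera to find the slot, and lowered it over the stub. The contact forces I read on the way down were all small. I then turned it on the collar until it locked, with the tool at about 32° yaw.

**Last checks:**
- **Locked:** a gentle lift stalled after about 1.5 mm, with the pull rising to -11.7 N. When sliding free it was about -5.5 N.
- **Free play:** the turning torque was close to zero from 29.6° to 34.2°, so the button sits inside the slot. I left it at the 32° where the lift stalled.
- **Fully home:** the tool height was 0.1647 m with a 5 N upward reaction from the collar. The final picture shows the post upright, with its head top about half a pixel from where it should be.
- **Nothing touching:** the gripper is open and about 15 cm above its grip height.

**Less certain:**
- **Snap not felt clearly:** the torque readings were noisy, and I first swept the wrong range. My picture estimates of the button's direction, 186° and 198°, were both well short of the roughly 212° where it locked. The lift test is the main evidence that it is locked.
- **Button travel:** I could not read how far the button is pressed in.
- **Other objects:** I did not measure the spool, glue bottle or brass weight again at the end, but neither the post nor the arm came near them.
- **Picture budget:** I viewed 12 pictures, two over the budget of 10.

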